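# Take a loudspeaker sample apart onto its test stations

### The arm

A 7-joint arm with a two-finger parallel gripper is mounted at the origin on the work surface. World frame = base frame: x ahead of the robot, y to its left, z up, the work surface at z = 0. Lengths are in mm, angles in rad, forces in N, time in s.
With the tool pointing down it reaches from about 425 to 800 mm from the base axis. Payload 8.3 kg.
Tool frame: the origin (TCP) lies at the very end of the fingers, on their centre line; the grasp point (between the pads) lies 19 mm behind it; z points along the fingers, y is the line along which they close (so a half turn about z gives the same grasp; the last joint's range is limited). The gripper opens to 85 mm and grips with 20 to 120 N. Pads are 22 mm wide; open, the fingers measure 114 mm over their backs; the gripper's body (76 mm by 85 mm) begins 54 mm behind the grasp point. The pads swing forward as they close: fully open they stand 13 mm farther back than shut.
Start: joints at [1.146, 0.383, 0.016, 1.37, -0.006, 1.388, -0.046], TCP at [221.261, -584.503, 196.279] pointing down, gripper open.
Joint ranges: [-2.95, 2.95], [-0.25, 2.06], [-1.52, 1.56], [0.18, 2.33], [-1.44, 4.58], [0.02, 2.06], [-3.01, 3.01]. Speed limits (rad/s): [2.39, 2.39, 3.01, 3.01, 3.14, 3.14, 3.14].

### API

Orientations are given as a unit quaternion [x, y, z, w].
In Python, from rig import manip gives the robot as it stands.
- The arm moves only by the tool play_rows, never from a script. Its argument "deltas" is a list of rows, each an object with "slide": the shift along the tool's x, y, z in m, a list of three; "rot": the turn, a rotation vector about the tool's x, y, z in rad, a list of three. A call has 1 to 8 rows; each row is the pose to reach, as a shift and turn from the pose commanded when the call began, along the tool's axes at that moment; what a row does not reach only later rows make up. A row lasts 1/8 s, in which the tool goes at most 62.5 mm and 10.7 degrees, less where a joint would pass 70% of its speed; a pose out of reach is approached as far as the arm can. A call with a gripper value outside its range is refused whole. "claw" is the closure, from 0 (fully open) to 1 (shut), set as the call begins (left out, the last holds). The fingers move at their own pace and stop on an object; the grip force is fixed at half the most. Time passes only in rows, so rows that repeat a pose let the fingers close. It gives the time, the measured TCP pose, the force, the opening and the grip force at its end, in the units of the state.
- manip.state(): the state, without advancing time (a new reading comes with each control period).
- manip.grab_frame(name): name is "scene" or "top"; returns the picture (420x560x3 uint8, red, green, blue); there is no depth.
- manip.camera_model(name): a dict with "mtx" (3x3 intrinsics, pixels), "dist" ([k1, k2, p1, p2, k3] as OpenCV has them; the pictures are not rectified), "rvec" (rotation vector, rad) and "tvec" (3), from world to camera coordinates, as OpenCV has them. Camera axes: x right, y down, z forward; pixel columns grow to the right and rows downward; lengths in mm; the calibration is good to about 2 mm. A picture is of the moment at which its call begins. camera_model takes no time and is no camera call.
- manip.hand_in(): hands the job in; it is judged then, once.
The state is a dict: "clock": time; "joint_positions": joint angles; "qd": joint speeds; "joint_efforts": joint torques, N m; "position": TCP position; "ee_rot": TCP orientation; "ft_force": force on the tool from outside, world axes, zero at the start; "moment": the same for the moment, N m; "width": finger opening in mm; "finger_force": force on a finger pad.
Only numpy, scipy, OpenCV 4.12 (cv2) and the standard library are available. Lean on these libraries where they do the work, as an engineer would, in place of code of your own. Each camera call takes 0.05 s, during which the arm holds its last target. There are 200 camera calls.

### The job

Take the stack of loudspeaker parts apart from the top down, one part at a time, and set each on its own station before taking the next: the white dome on the top of the small pedestal, the silver driver inside the round dark wooden tray, the black grommet over the upright post and down on its base, and the iron back plate in the middle of the scale's pan. Keep every part upright as it was in the stack, centre it well, lower it instead of dropping it, and leave what remains of the stack where it stands until its turn.

Things in the scene. Friction and masses are not known exactly. Their poses are not given: they have to be found in the camera images.
- dome: white polymer tweeter dome, 28 mm across and 16 mm high: straight round side for the lowest 8 mm, rounded above; about 12 g. On top of the stack at the start (its underside 54 mm above the bench). Origin at the centre of its flat underside, z up.
- driver: silver round coaxial loudspeaker driver, 24 mm high, standing on its magnet (40 mm across, lowest 10 mm), waist 32 mm, then a flange 44 mm across with a straight side from 16 to 24 mm above its underside: grip it by this flange; about 110 g. Second from the top of the stack, on the grommet (underside 30 mm above the bench). Origin at the centre of its underside, z up.
- grommet: black nylon ring, 56 mm outside, 28 mm hole, 16 mm high, about 35 g. Third from the top, lying on the plate (underside 14 mm above the bench). Origin at the centre of its underside, z up.
- plate: dull dark iron back plate, a rectangle 84 mm (its x) by 60 mm (its y), 14 mm thick, about 0.5 kg; lies flat on the bench at the bottom of the stack. Origin at the centre of its underside, z up. Grip it across the 60 mm width. In the stack each part lies within about 4 mm of the centre of the one below it.
- pedestal: place of the dome: fixed inspection pedestal, round foot 64 mm across and 8 mm high, stem 20 mm across, flat round top 48 mm across at 36 mm above the bench. Origin on its axis at bench level, z up.
- tray: place of the driver: fixed round dark wooden tray, 76 mm outside, 66 mm inside, rim 10 mm above the bench, flat floor 4 mm above the bench. Origin on its axis at bench level, z up.
- post: place of the grommet: fixed round base 68 mm across and 6 mm high with an upright steel post in its centre, 10 mm thick, round tip 43 mm above the bench. Origin on its axis at bench level, z up.
- scale: place of the plate: fixed low bench scale, grey housing 140 mm (x) by 116 mm (y), with a square steel pan of 108 by 108 mm, pan top 34 mm above the bench. The housing sticks out beyond the pan towards its -x (display strip there). Origin under the centre of the pan at bench level; pan sides lie along its x and y, z up.
Mind the look-alikes: they are no part of the job. What is shaped like the plate but green or yellow is not meant. What is shaped like the post but red or turquoise is not meant.

How it is judged:
By the outcome, as a careful person would: the job done as asked, in the order asked, and still so for the second after the job is handed in, with the robot touching nothing.
It also fails if it takes over 136 s, if anything falls off the work surface, if the arm or the gripper's body presses on something with over 40 N, if the wrist force passes 120 N, or if a joint passes its speed limit or range.

## Working session

There is one attempt and no reset: what is moved stays moved. The work goes in short steps, Python scripts to look and compute and a tool call to move; the robot and the scene stay as the last step left them, time stands still between calls to the robot, and variables do not carry over. Pictures are saved under pics/ and viewed, at most 14 in all, crops included, and the job is handed in when it is done.

Besides the shell and the picture viewer there is one more tool, called after "Emit:" by a JSON object that holds its "fn" and its "kwargs", one argument or row to a line. play_rows: Moves the arm, as the interface text tells. Its arguments: {"type":"object","properties":{"deltas":{"type":"array","items":{"type":"object","properties":{"slide":{"type":"array","items":{"type":"number"}},"rot":{"type":"array","items":{"type":"number"}}}}},"claw":{"type":"number"}},"required":["deltas"]}

```bash
mkdir -p pics; ls
cat > h.py <<'E'
import numpy as np, cv2
from rig import manip
from scipy.spatial.transform import Rotation as R
def grab(n,f):
    im=manip.grab_frame(n); cv2.imwrite(f'pics/{f}.png',im[:,:,::-1]); return im
def ray(n,uv,z):
    """pixels -> world points on plane z (mm)"""
    c=manip.camera_model(n); M=cv2.Rodrigues(np.array(c['rvec'],float))[0]; t=np.array(c['tvec'],float).ravel()
    p=cv2.undistortPoints(np.array(uv,float).reshape(-1,1,2),np.array(c['mtx'],float),np.array(c['dist'],float)).reshape(-1,2)
    d=np.c_[p,np.ones(len(p))]@M; o=-M.T@t
    return o+d*((z-o[2])/d[:,2])[:,None]
def proj(n,X):
    c=manip.camera_model(n)
    return cv2.projectPoints(np.array(X,float).reshape(-1,1,3),np.array(c['rvec'],float),np.array(c['tvec'],float),np.array(c['mtx'],float),np.array(c['dist'],float))[0].reshape(-1,2)
def delta(target):
    """world target mm -> slide in m along tool axes"""
    s=manip.state(); return R.from_quat(s['ee_rot']).inv().apply(np.array(target)-s['position'])/1000
E
python3 - <<'E'
from h import *
grab('scene','s0');grab('top','t0')
print(manip.state())
for n in('scene','top'):
    c=manip.camera_model(n);M=cv2.Rodrigues(np.array(c['rvec'],float))[0];print(n,-M.T@np.array(c['tvec']).ravel(),M[2])
E
```

```text
pics
{'clock': 0.1, 'joint_positions': array([ 1.14610238,  0.38418611,  0.01637349,  1.37102641, -0.00627981,
        1.38819687, -0.04653473]), 'qd': array([-0.00055497, -0.00257964, -0.00160779, -0.00160831,  0.00023504,
       -0.00052707, -0.00051538]), 'joint_efforts': array([ 2.48713965e-03, -6.29135656e+01,  8.47119112e-01, -3.72761142e+01,
        1.68063934e-02,  1.03297344e-02, -1.25963624e-05]), 'position': array([ 221.07009386, -584.05626793,  195.36920047]), 'ee_rot': array([ 9.83679275e-01,  1.79928604e-01, -1.81280652e-04, -8.64720615e-04]), 'ft_force': array([ 0.74023547, -0.05757389, -0.17764414]), 'moment': array([-0.01286979,  0.01143795,  0.04139441]), 'finger_force': 0.0, 'width': 85.46686621019704}
scene [ 931.51149061 -710.69854874  758.32160013] [-0.37266044  0.63650544 -0.67526663]
top [ 348.00183236  -34.98265424 1054.53419222] [ 0.19273901  0.00523444 -0.9812361 ]
```

View pics/s0.png

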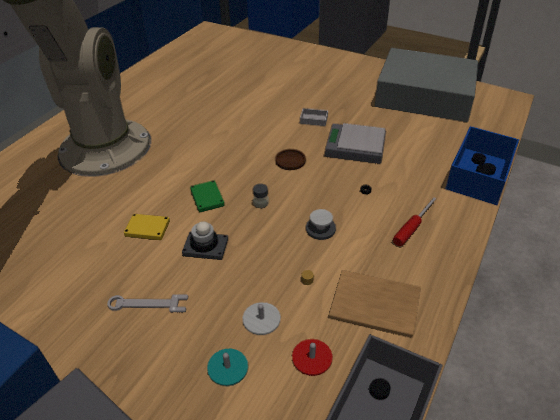

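View pics/t0.png

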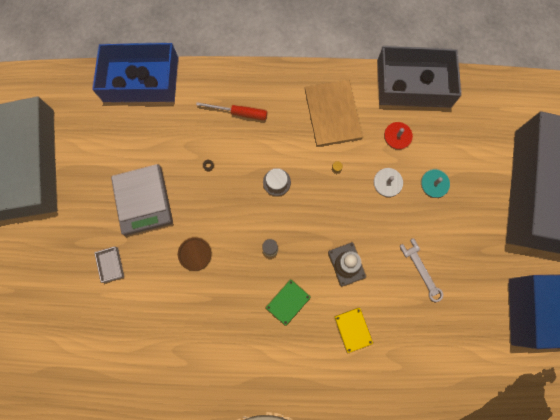

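Top view: the stack is at (348,262), the pedestal at (277,181), the tray at (195,254) and the scale at (142,200). There are three plate shapes: dark (348,264), green (288,302) and yellow (353,330). The dark one fits because it is iron and carries the stack. There are three posts: white base (389,182), red (398,135) and turquoise (436,183). The white one fits because red and turquoise are excluded. I'll confirm with one enlarged crop.

Run:
```python
import cv2,numpy as np
t=cv2.imread('pics/t0.png');s=cv2.imread('pics/s0.png')
def c(im,u,v,r=33): return cv2.resize(im[v-r:v+r,u-r:u+r],(264,264),interpolation=cv2.INTER_CUBIC)
cv2.imwrite('pics/m0.png',np.vstack([np.hstack([c(t,348,264),c(t,389,182),c(t,277,181)]),np.hstack([c(s,205,238),c(t,195,254),c(t,142,200,40)])]))
```

```text
(no output)
```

View pics/m0.png

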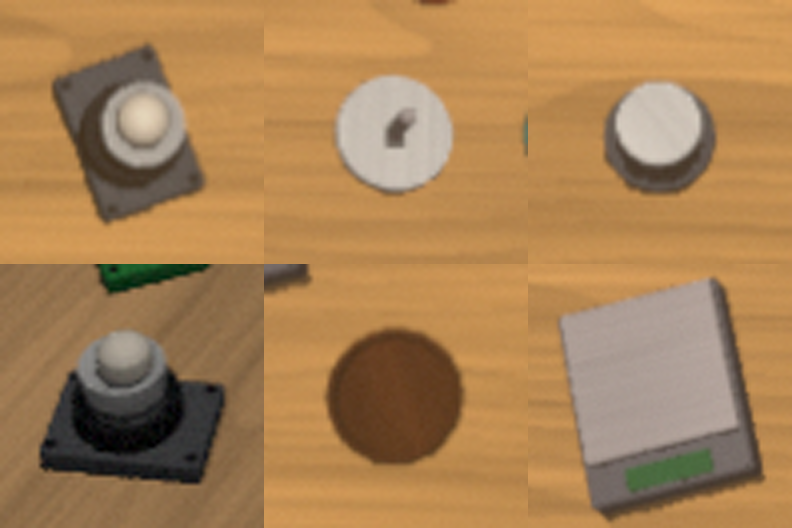

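The crop confirms the dark plate under the stack and the white post. Next I measure the centres from the top view.

```bash
cat > meas.py <<'E'
from h import *
K=6
def blob(im,n,uv,r,f,k=3):
    """contour (full-res pixel coords) of the largest blob of mask f(hsv) near uv"""
    u,v=map(int,uv); c=cv2.resize(im[v-r:v+r,u-r:u+r],None,fx=K,fy=K,interpolation=cv2.INTER_CUBIC)
    h=cv2.cvtColor(cv2.GaussianBlur(c,(0,0),2),cv2.COLOR_RGB2HSV).astype(int)
    m=cv2.morphologyEx(f(h).astype(np.uint8),cv2.MORPH_OPEN,np.ones((k*K,k*K)))
    cs=cv2.findContours(m,cv2.RETR_EXTERNAL,cv2.CHAIN_APPROX_NONE)[0]
    q=max(cs,key=cv2.contourArea).reshape(-1,2)
    return (q+.5)/K-.5+[u-r,v-r]
def circ(P):
    A=np.c_[2*P[:,:2],np.ones(len(P))];x=np.linalg.lstsq(A,(P[:,:2]**2).sum(1),rcond=None)[0]
    return x[:2].round(1),round(2*np.sqrt(x[2]+x[0]**2+x[1]**2),1)
E
python3 - <<'E'
from meas import *
t=cv2.imread('pics/t0.png')[:,:,::-1].copy()
for p in [(348,262),(338,265),(340,255),(389,182),(391,180),(277,179),(277,192),(195,254),(142,190),(142,222),(120,300)]:
    u,v=p;print(p,cv2.cvtColor(t[v:v+1,u:u+1],cv2.COLOR_RGB2HSV).ravel(),end=' ')
print()
for nm,uv,r,z,f in [('post',(389,182),28,6,lambda h:h[...,1]<70),
 ('pedtop',(277,181),28,36,lambda h:(h[...,1]<70)&(h[...,2]>135)),
 ('pedall',(277,181),28,8,lambda h:h[...,1]<90),
 ('tray',(195,254),28,10,lambda h:h[...,2]<130),
 ('flange',(350,262),18,54,lambda h:(h[...,2]>125)&(h[...,1]<120)),
 ]:
    q=blob(t,'top',uv,r,f);print(nm,q.min(0),q.max(0),circ(ray('top',q,z)))
for nm,uv,r,z,f in [('plate',(348,264),28,14,lambda h:h[...,1]<100),('scale',(142,200),42,34,lambda h:h[...,1]<100),('pan',(142,195),38,34,lambda h:(h[...,1]<70)&(h[...,2]>135))]:
    q=blob(t,'top',uv,r,f);X=ray('top',q,z)[:,:2].astype(np.float32);b=cv2.minAreaRect(X);print(nm,b)
E
```

```text
(348, 262) [ 17  54 209] (338, 265) [13 98 73] (340, 255) [12 92 75] (389, 182) [11 67 92] (391, 180) [ 14  60 102] (277, 179) [ 16  29 203] (277, 192) [16 95 75] (195, 254) [ 12 163 105] (142, 190) [  7  32 174] (142, 222) [ 52 102 107] (120, 300) [ 16 147 198] 
post [373.91666667 167.91666667] [402.58333333 196.25      ] (array([ 633.4, -265.3]), np.float64(66.9))
pedtop [265.41666667 168.58333333] [287.08333333 188.75      ] (array([628.4,  -9.8]), np.float64(47.6))
pedall [263.25 168.25] [289.91666667 190.08333333] (array([633.2,  -9.2]), np.float64(56.8))
tray [177.75 237.25] [211.08333333 270.58333333] (array([460.1, 168.6]), np.float64(74.7))
flange [340.41666667 251.08333333] [361.58333333 272.08333333] (array([ 445.3, -171.2]), np.float64(44.8))
plate ((444.5102233886719, -169.31863403320312), (82.39741516113281, 62.09982681274414), 20.819377899169922)
scale ((577.1607666015625, 291.4968566894531), (143.23257446289062, 117.51138305664062), 15.36371898651123)
pan ((592.6238403320312, 299.37042236328125), (106.61981964111328, 108.60999298095703), 15.429557800292969)
```

Run:
```python
from meas import *
t=cv2.imread('pics/t0.png')[:,:,::-1].copy();s=cv2.imread('pics/s0.png')[:,:,::-1].copy()
for th in (160,170,180,190):
    q=blob(t,'top',(350,262),14,lambda h:(h[...,2]>th)&(h[...,1]<110));print('dome top',th,circ(ray('top',q,62)),circ(ray('top',q,66)))
for nm,uv,r,z,f in [('post',(262,318),24,6,lambda h:h[...,1]<60),('pedtop',(321,218),18,36,lambda h:(h[...,2]>140)&(h[...,1]<70)),('tray',(290,159),22,10,lambda h:h[...,2]<100)]:
    q=blob(s,'scene',uv,r,f);print('scene',nm,q.min(0),q.max(0),circ(ray('scene',q,z)))
q=blob(s,'scene',(356,142),40,lambda h:(h[...,2]>130)&(h[...,1]<60));print('pan',cv2.minAreaRect(ray('scene',q,34)[:,:2].astype(np.float32)))
for th in (140,160,180):
    q=blob(s,'scene',(203,230),12,lambda h:(h[...,2]>th));print('dome scene',th,q.min(0),q.max(0),circ(ray('scene',q,62)),q.mean(0))
print('pred',proj('scene',[445.3,-171.2,62]))
print(delta([445,-171,150]))
```

```text
dome top 160 (array([ 449.4, -173.8]), np.float64(32.0)) (array([ 449. , -173.3]), np.float64(31.8))
dome top 170 (array([ 448.4, -169.9]), np.float64(24.2)) (array([ 448. , -169.3]), np.float64(24.1))
dome top 180 (array([ 448.3, -169.8]), np.float64(22.3)) (array([ 447.9, -169.3]), np.float64(22.2))
dome top 190 (array([ 448.3, -169.9]), np.float64(20.1)) (array([ 447.9, -169.3]), np.float64(20.0))
scene post [242.58333333 302.25      ] [279.91666667 334.25      ] (array([ 633.5, -268.1]), np.float64(68.2))
scene pedtop [311.08333333 209.08333333] [324.25       216.08333333] (array([615.5,  -3.1]), np.float64(23.3))
scene tray [274.91666667 148.75      ] [305.58333333 169.91666667] (array([461.6, 162.6]), np.float64(82.3))Traceback (most recent call last):
  File "<stdin>", line 7, in <module>
  File "meas.py", line 9, in blob
    q=max(cs,key=cv2.contourArea).reshape(-1,2)
      ~~~^^^^^^^^^^^^^^^^^^^^^^^^
ValueError: max() iterable argument is empty
```

Run:
```python
from meas import *
s=cv2.imread('pics/s0.png')[:,:,::-1].copy()
g=s[205:262,180:230]
for th in (120,140,160,180):
  try:
    q=blob(s,'scene',(203,232),14,lambda h:(h[...,2]>th));print('dome scene',th,q.min(0),q.max(0),circ(ray('scene',q,62)))
  except ValueError: print(th,'none')
print('pred',proj('scene',[[447,-170,62],[447,-170,70]]))
print(s[222:248:2,203].tolist(), s[150,300:390:10].tolist(),s[140,300:390:10].tolist())
for T in ([447,-170,150],[447,-170,100]): print(delta(T))
```

```text
dome scene 120 [188.58333333 217.58333333] [216.41666667 232.25      ] (array([ 439.9, -164.2]), np.float64(50.5))
dome scene 140 [188.58333333 217.58333333] [212.08333333 230.58333333] (array([ 433. , -165.2]), np.float64(41.2))
dome scene 160 [199.41666667 222.25      ] [206.58333333 228.41666667] (array([ 443.4, -167.2]), np.float64(17.1))
180 none
pred [[203.5443907  226.73958905]
 [203.05615494 223.82107407]]
[[164, 155, 141], [172, 164, 150], [172, 164, 151], [164, 155, 144], [147, 140, 128], [102, 95, 87], [81, 79, 73], [112, 110, 107], [80, 79, 77], [69, 68, 68], [50, 49, 51], [21, 23, 20], [12, 17, 15]] [[134, 100, 68], [152, 117, 78], [140, 107, 70], [39, 38, 39], [58, 57, 61], [67, 66, 65], [86, 83, 83], [124, 118, 117], [123, 118, 117]] [[145, 111, 75], [142, 111, 75], [141, 109, 73], [39, 72, 45], [126, 121, 121], [123, 116, 115], [125, 117, 119], [128, 122, 123], [124, 119, 119]]
[ 0.35787276 -0.30719042  0.04589564]
[ 0.35787504 -0.3071021   0.09589556]
```

Emit:
{"fn": "play_rows", "kwargs": {
  "deltas": [
    {"slide": [0.03,-0.025,0]},
    {"slide": [0.08,-0.07,0]},
    {"slide": [0.13,-0.11,0]},
    {"slide": [0.18,-0.155,0]},
    {"slide": [0.23,-0.195,0]},
    {"slide": [0.28,-0.24,0]},
    {"slide": [0.33,-0.28,0.01]},
    {"slide": [0.358,-0.307,0.02]}
  ],
  "claw": 0.35
}}

```text
$.deltas[0]: bad value
```

Run:
```python
from meas import *
s=grab('scene','s1');t=grab('top','t1')
st=manip.state();print(st['position'],st['ee_rot'],st['width'],st['ft_force'],delta([447,-170,100]))
c=lambda im,u,v,r=50:cv2.resize(im[v-r:v+r,u-r:u+r],(400,400),interpolation=cv2.INTER_CUBIC)
cv2.imwrite('pics/m1.png',np.hstack([c(s,203,220),c(t,350,262)])[:,:,::-1])
```

```text
[ 221.1416913  -584.20192531  195.66302931] [ 9.83677108e-01  1.79941602e-01 -1.13335353e-04 -5.94499114e-04] 85.35705014690731 [0.06241237 1.1095291  0.00960442] [ 0.35786425 -0.30730716  0.09603183]
```

View pics/m1.png

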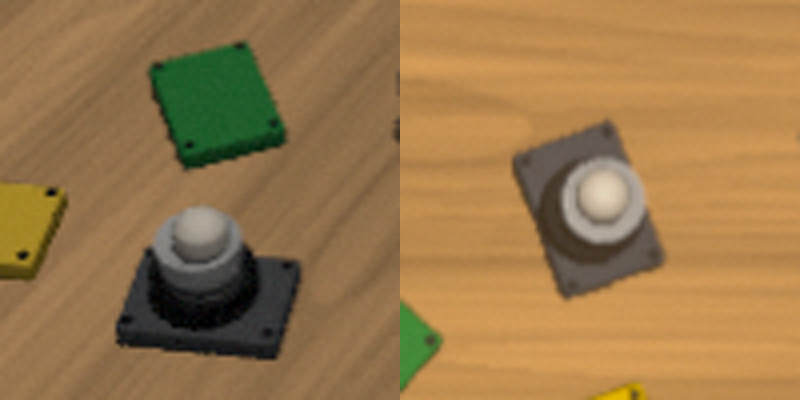

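The call was refused, probably because "rot" is needed. In the right crop the dome is at about (350.5,260.5) in top-view pixels.

Emit:
{"fn": "play_rows", "kwargs": {
  "deltas": [
    {"slide": [0.03,-0.025,0],"rot": [0,0,0]},
    {"slide": [0.08,-0.07,0],"rot": [0,0,0]},
    {"slide": [0.13,-0.11,0],"rot": [0,0,0]},
    {"slide": [0.18,-0.155,0],"rot": [0,0,0]},
    {"slide": [0.23,-0.195,0],"rot": [0,0,0]},
    {"slide": [0.28,-0.24,0],"rot": [0,0,0]},
    {"slide": [0.33,-0.28,0.01],"rot": [0,0,0]},
    {"slide": [0.358,-0.307,0.02],"rot": [0,0,0]}
  ],
  "claw": 0.35
}}

```text
clock: 1.2
position: [448.5, -168.7, 176.6]
ee_rot: [0.984, 0.18, 0.001, 0.0]
ft_force: [1.5, -0.4, -0.1]
width: 55.4
finger_force: 0.0
```

Run:
```python
from meas import *
print(ray('top',[[350.5,260.3],[350.5,260.8]],64),ray('top',[[350.4,262]],54))
s=grab('scene','s2');st=manip.state();print(st['position'],st['ee_rot'],st['width'],st['ft_force'],delta([447,-170,90]))
```

```text
[[ 446.99018339 -169.02554298   64.        ]
 [ 445.94325474 -169.02063348   64.        ]] [[ 444.39245051 -170.15025227   54.        ]]
[ 450.86613986 -159.72913366  174.87662396] [ 9.82753589e-01  1.84909263e-01  6.90543027e-04 -1.86317470e-03] 55.52485451874529 [ 2.21337368  7.13553831 -0.67192243] [-0.00750826  0.00845247  0.08483313]
```

Emit:
{"fn": "play_rows", "kwargs": {
  "deltas": [
    {"slide": [0,0,0.02],"rot": [0,0,0]},
    {"slide": [0,0,0.04],"rot": [0,0,0]},
    {"slide": [0,0,0.06],"rot": [0,0,0]},
    {"slide": [0,0,0.07],"rot": [0,0,0]},
    {"slide": [0,0,0.07],"rot": [0,0,0]},
    {"slide": [0,0,0.07],"rot": [0,0,0]}
  ]
}}

```text
clock: 2.0
position: [447.9, -170.9, 107.1]
ee_rot: [0.984, 0.18, 0.0, 0.0]
ft_force: [-0.2, 0.6, 0.5]
width: 55.5
finger_force: 0.0
```

Run:
```python
from meas import *
s=grab('scene','s3');t=grab('top','t3');st=manip.state();print(st['position'],st['ee_rot'],st['width'],st['ft_force'],delta([446.8,-169.5,65]))
c=lambda im,u,v,r=50:cv2.resize(im[v-r:v+r,u-r:u+r],(400,400),interpolation=cv2.INTER_CUBIC)
cv2.imwrite('pics/m2.png',np.hstack([c(s,203,220),c(t,350,262)])[:,:,::-1])
```

```text
[ 447.92502833 -170.88048882  107.11185054] [9.83683991e-01 1.79903723e-01 5.75106025e-04 3.55691124e-04] 55.359663437729566 [-0.63311536 -0.38965772  0.31650237] [-0.00060586 -0.0017275   0.04210971]
```

View pics/m2.png

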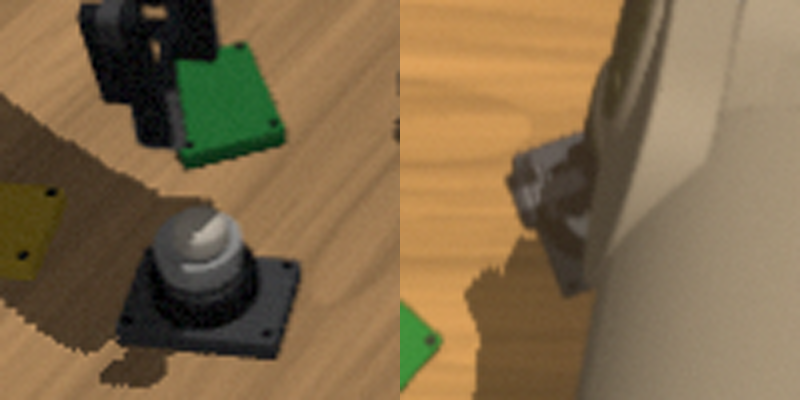

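Run:
```python
from meas import *
st=manip.state();Rm=R.from_quat(st['ee_rot'])
for n in('scene','top'):
  for z in(-4,-40): print(n,z,proj(n,[st['position']+Rm.apply([0,y,z]) for y in(-30,0,30)]).round(0).tolist())
```

```text
scene -4 [[205.0, 198.0], [201.0, 209.0], [196.0, 220.0]]
scene -40 [[202.0, 184.0], [198.0, 194.0], [194.0, 205.0]]
top -4 [[341.0, 263.0], [355.0, 258.0], [369.0, 252.0]]
top -40 [[343.0, 261.0], [357.0, 256.0], [372.0, 250.0]]
```

The near fingertip shows at scene (192,206), but its pose predicts (196,220). I'll descend a little and look again.

Emit:
{"fn": "play_rows", "kwargs": {
  "deltas": [
    {"slide": [0,-0.001,0.008],"rot": [0,0,0]},
    {"slide": [0,-0.001,0.016],"rot": [0,0,0]},
    {"slide": [0,-0.001,0.022],"rot": [0,0,0]},
    {"slide": [0,-0.001,0.022],"rot": [0,0,0]},
    {"slide": [0,-0.001,0.022],"rot": [0,0,0]}
  ]
}}

```text
clock: 2.72
position: [447.1, -169.7, 84.4]
ee_rot: [0.984, 0.18, 0.0, -0.0]
ft_force: [-0.2, -0.0, 0.9]
width: 55.5
finger_force: 0.0
```

Run:
```python
from meas import *
s=grab('scene','s4');st=manip.state();print(st['position'],st['width'],st['ft_force'],delta([446.8,-169.5,65]))
Rm=R.from_quat(st['ee_rot'])
for z in(0,-4): print(z,proj('scene',[st['position']+Rm.apply([0,y,z]) for y in(-35,-28,0,28,35)]).round(0).tolist())
u,v,r=203,210,50
cv2.imwrite('pics/m3.png',cv2.resize(s[v-r:v+r,u-r:u+r],(600,600),interpolation=cv2.INTER_CUBIC)[:,:,::-1])
```

```text
[ 447.24569062 -169.76075108   84.5125337 ] 55.42074324301071 [-0.46417367  0.25462625 -0.18378011] [-0.0003308  -0.00040518  0.01951236]
0 [[207.0, 206.0], [206.0, 209.0], [202.0, 218.0], [199.0, 229.0], [198.0, 231.0]]
-4 [[207.0, 205.0], [206.0, 207.0], [202.0, 217.0], [198.0, 227.0], [197.0, 230.0]]
```

View pics/m3.png

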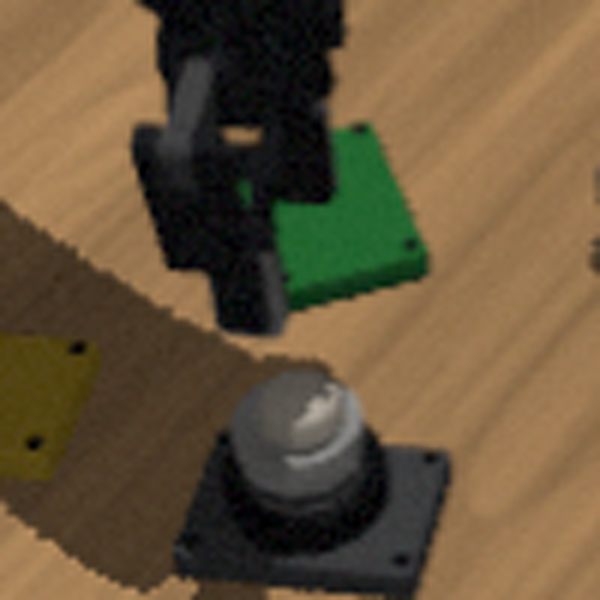

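Run:
```python
from meas import *
print(proj('scene',[[0,0,0],[0,0,20]]),proj('top',[[0,0,0]]))
t=grab('top','t4')
a=cv2.resize(t[200:330,285:455],(800,612),interpolation=cv2.INTER_CUBIC)[:590]
a=np.clip(a.astype(float)*1.6,0,255).astype(np.uint8)
cv2.imwrite('pics/m4.png',a[:,:,::-1])
st=manip.state();Rm=R.from_quat(st['ee_rot'])
P=[st['position']+Rm.apply([x,y,z]) for z in (0,-36) for y in(-28,-42) for x in (-11,11)]
print(proj('top',P).round(1).tolist(),((proj('top',P)-[285,200])*800/170).round().tolist())
```

```text
[[105.03975837 146.6171921 ]
 [103.19465778 140.32751148]] [[266.09597432 469.75371333]]
[[341.4, 268.9], [337.6, 258.8], [335.0, 271.2], [331.2, 261.1], [343.5, 267.4], [339.5, 256.9], [336.8, 269.9], [332.9, 259.4]] [[265.0, 324.0], [247.0, 277.0], [235.0, 335.0], [217.0, 288.0], [275.0, 317.0], [257.0, 268.0], [244.0, 329.0], [225.0, 279.0]]
```

View pics/m4.png

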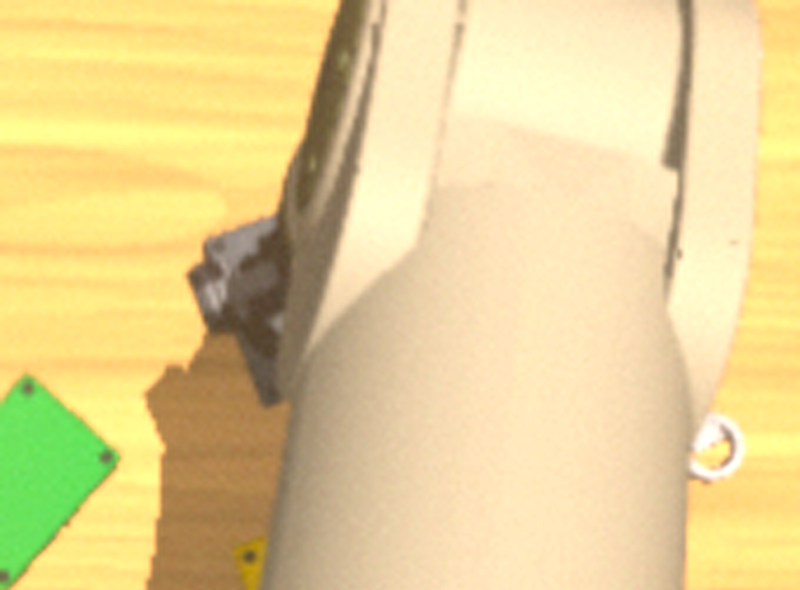

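Emit:
{"fn": "play_rows", "kwargs": {
  "deltas": [
    {"slide": [0,0,0],"rot": [0,0,0]},
    {"slide": [0,0,0],"rot": [0,0,0]},
    {"slide": [0,0,0.008],"rot": [0,0,0]},
    {"slide": [0,0,0.016],"rot": [0,0,0]},
    {"slide": [0,0,0.022],"rot": [0,0,0]},
    {"slide": [0,0,0.022],"rot": [0,0,0]},
    {"slide": [0,0,0.022],"rot": [0,0,0]}
  ],
  "claw": 0.1
}}

```text
clock: 3.7
position: [447.2, -169.7, 62.4]
ee_rot: [0.984, 0.18, 0.0, -0.0]
ft_force: [-0.2, -0.2, -0.3]
width: 77.4
finger_force: 0.0
```

Run:
```python
from meas import *
s=grab('scene','s5');st=manip.state();print(st['position'],st['width'],st['ft_force'],delta([446.8,-169.5,65]))
Rm=R.from_quat(st['ee_rot'])
u,v,r=203,210,50
for z in(0,-8): print(z,((proj('scene',[st['position']+Rm.apply([0,y,z]) for y in(-50,-36,0,36,50)])-[153,160])*6).round(0).tolist())
cv2.imwrite('pics/m5.png',cv2.resize(np.clip(s[v-r:v+r,u-r:u+r]*1.5,0,255).astype(np.uint8),(600,600),interpolation=cv2.INTER_CUBIC)[:,:,::-1])
```

```text
[ 447.24962129 -169.7585323    62.51138249] 76.71170317914017 [ 0.22738947 -0.61474284  0.86967302] [-0.00032818 -0.0004006  -0.00248878]
0 [[341.0, 296.0], [331.0, 324.0], [304.0, 399.0], [276.0, 478.0], [264.0, 510.0]]
-8 [[339.0, 279.0], [328.0, 307.0], [301.0, 382.0], [273.0, 460.0], [261.0, 492.0]]
```

View pics/m5.png

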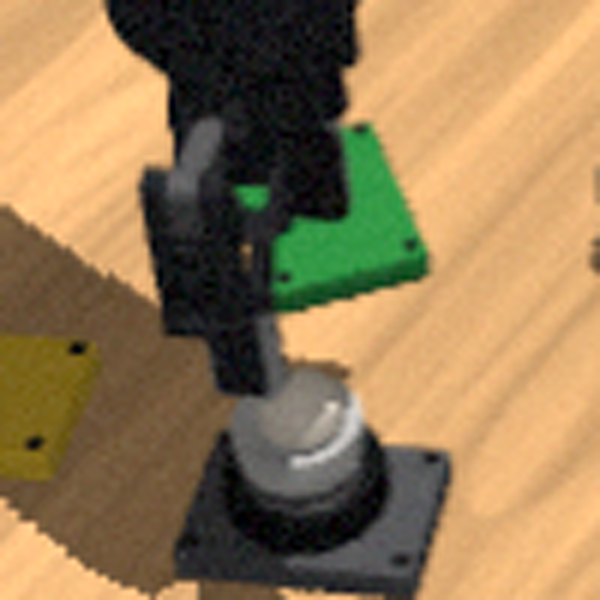

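The near fingertip at crop (245,392) still sits higher than predicted. Fully open, the fingers straddle every stack part, so going lower is safe either way.

Emit:
{"fn": "play_rows", "kwargs": {
  "deltas": [
    {"slide": [0,0,0.006],"rot": [0,0,0]},
    {"slide": [0,0,0.012],"rot": [0,0,0]},
    {"slide": [0,0,0.018],"rot": [0,0,0]},
    {"slide": [0,0,0.018],"rot": [0,0,0]},
    {"slide": [0,0,0.018],"rot": [0,0,0]}
  ],
  "claw": 0.0
}}

```text
clock: 4.38
position: [447.1, -169.7, 44.3]
ee_rot: [0.984, 0.18, 0.0, -0.0]
ft_force: [0.0, -0.2, -0.1]
width: 85.3
finger_force: 0.0
```

Run:
```python
from meas import *
s=grab('scene','s6');st=manip.state();print(st['position'],st['width'],st['ft_force'],delta([446.8,-169.5,65]))
Rm=R.from_quat(st['ee_rot'])
u,v,r=203,210,50
for z in(0,-13,-45): print(z,((proj('scene',[st['position']+Rm.apply([0,y,z]) for y in(-57,-43,0,43,57)])-[153,160])*6).round(0).tolist())
cv2.imwrite('pics/m6.png',cv2.resize(np.clip(s[v-r:v+r,u-r:u+r]*1.8,0,255).astype(np.uint8),(600,600),interpolation=cv2.INTER_CUBIC)[:,:,::-1])
```

```text
[ 447.1981039  -169.71913086   44.45113445] 85.56206664225881 [-0.41143529 -0.09721211 -1.01298427] [-0.00028983 -0.00034442 -0.02054896]
0 [[352.0, 321.0], [342.0, 349.0], [311.0, 438.0], [277.0, 532.0], [266.0, 564.0]]
-13 [[348.0, 293.0], [338.0, 321.0], [306.0, 410.0], [272.0, 505.0], [261.0, 537.0]]
-45 [[337.0, 223.0], [327.0, 251.0], [294.0, 339.0], [259.0, 434.0], [247.0, 466.0]]
```

View pics/m6.png

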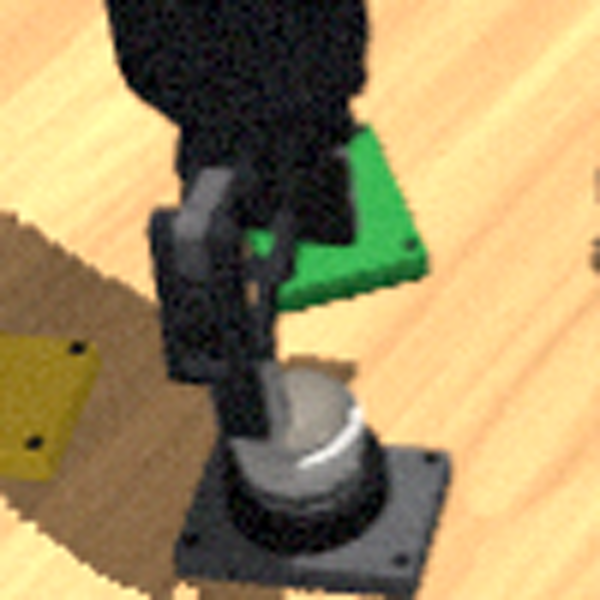

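The pixels fit fingertips about 30 mm above the reported TCP. A clean test is to close at TCP z = 57: either it grips the dome properly, or it closes on nothing.

Emit:
{"fn": "play_rows", "kwargs": {
  "deltas": [
    {"slide": [0,0,-0.007],"rot": [0,0,0]},
    {"slide": [0,0,-0.0125],"rot": [0,0,0]},
    {"slide": [0,0,-0.0125],"rot": [0,0,0]},
    {"slide": [0,0,-0.0125],"rot": [0,0,0]}
  ],
  "claw": 0.45
}}

```text
clock: 4.92
position: [447.1, -169.7, 56.9]
ee_rot: [0.984, 0.18, 0.0, 0.0]
ft_force: [-0.2, 0.4, -0.1]
width: 47.3
finger_force: 0.0
```

Emit:
{"fn": "play_rows", "kwargs": {
  "deltas": [
    {"slide": [0,0,0],"rot": [0,0,0]},
    {"slide": [0,0,0],"rot": [0,0,0]},
    {"slide": [0,0,0],"rot": [0,0,0]},
    {"slide": [0,0,0],"rot": [0,0,0]},
    {"slide": [0,0,0],"rot": [0,0,0]}
  ],
  "claw": 0.72
}}

```text
clock: 5.55
position: [447.0, -169.7, 56.8]
ee_rot: [0.984, 0.18, 0.0, -0.0]
ft_force: [-0.3, 0.1, -0.1]
width: 23.6
finger_force: 0.0
```

Width 23.6 with no force, so the fingers passed above the dome and the reported TCP lies beyond the real fingertips. I'll touch the free bench at about (540,-100) to get the exact offset.

Emit:
{"fn": "play_rows", "kwargs": {
  "deltas": [
    {"slide": [0,0,-0.02],"rot": [0,0,0]},
    {"slide": [0.02,-0.006,-0.03],"rot": [0,0,0]},
    {"slide": [0.05,-0.015,-0.03],"rot": [0,0,0]},
    {"slide": [0.08,-0.024,-0.02],"rot": [0,0,0]},
    {"slide": [0.105,-0.031,0],"rot": [0,0,0]},
    {"slide": [0.112,-0.033,0.02],"rot": [0,0,0]},
    {"slide": [0.112,-0.033,0.035],"rot": [0,0,0]},
    {"slide": [0.112,-0.033,0.045],"rot": [0,0,0]}
  ],
  "claw": 0.72
}}

```text
clock: 6.55
position: [538.8, -100.3, 10.6]
ee_rot: [0.984, 0.179, -0.001, -0.0]
ft_force: [-0.3, 0.4, -0.3]
width: 23.9
finger_force: 0.0
```

Emit:
{"fn": "play_rows", "kwargs": {
  "deltas": [
    {"slide": [0,0,0.003],"rot": [0,0,0]},
    {"slide": [0,0,0.006],"rot": [0,0,0]},
    {"slide": [0,0,0.006],"rot": [0,0,0]}
  ]
}}

```text
clock: 6.92
position: [540.2, -99.4, 6.2]
ee_rot: [0.984, 0.18, 0.0, 0.0]
ft_force: [0.3, 0.0, 0.5]
width: 24.2
finger_force: 0.0
```

Run:
```python
from meas import *
s=grab('scene','s7');t=grab('top','t7');st=manip.state();p=st['position'];print(p,st['width'],st['ft_force'])
a=proj('scene',[p]).ravel();b=proj('top',[p]).ravel();print(a,b)
f=lambda im,c:cv2.resize(np.clip(im[int(c[1])-45:int(c[1])+25,int(c[0])-35:int(c[0])+35]*1.5,0,255).astype(np.uint8),(400,400),interpolation=cv2.INTER_CUBIC)
cv2.imwrite('pics/m7.png',np.hstack([f(s,a),f(t,b)])[:,:,::-1])
```

```text
[540.44015268 -99.30691254   6.31206239] 23.91155648997641 [-0.02704997  0.38793853 -1.00483992]
[263.88931799 239.73857445] [315.73453646 220.66848505]
```

View pics/m7.png

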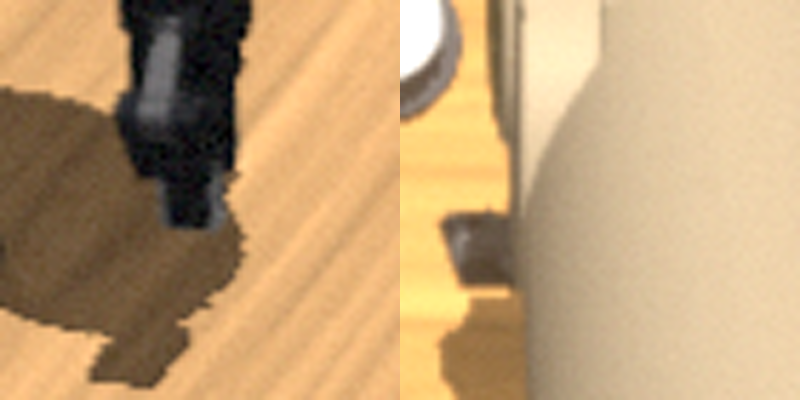

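The finger shadow is well detached from the tip, which appears at about scene (262,234), so the tip is still roughly 30 mm up. I continue down slowly.

Emit:
{"fn": "play_rows", "kwargs": {
  "deltas": [
    {"slide": [0,0,0.006],"rot": [0,0,0]},
    {"slide": [0,0,0.012],"rot": [0,0,0]},
    {"slide": [0,0,0.017],"rot": [0,0,0]},
    {"slide": [0,0,0.02],"rot": [0,0,0]},
    {"slide": [0,0,0.02],"rot": [0,0,0]}
  ]
}}

```text
clock: 7.65
position: [539.9, -99.2, -14.5]
ee_rot: [0.984, 0.18, -0.0, -0.0]
ft_force: [-0.2, 0.5, -0.1]
width: 23.9
finger_force: 0.0
```

Emit:
{"fn": "play_rows", "kwargs": {
  "deltas": [
    {"slide": [0,0,0.001],"rot": [0,0,0]},
    {"slide": [0,0,0.002],"rot": [0,0,0]},
    {"slide": [0,0,0.003],"rot": [0,0,0]},
    {"slide": [0,0,0.004],"rot": [0,0,0]},
    {"slide": [0,0,0.004],"rot": [0,0,0]}
  ]
}}

```text
clock: 8.28
position: [540.0, -99.2, -18.3]
ee_rot: [0.984, 0.18, -0.0, -0.0]
ft_force: [0.7, -0.4, -0.1]
width: 23.9
finger_force: 0.0
```

Emit:
{"fn": "play_rows", "kwargs": {
  "deltas": [
    {"slide": [0,0,0.001],"rot": [0,0,0]},
    {"slide": [0,0,0.002],"rot": [0,0,0]},
    {"slide": [0,0,0.002],"rot": [0,0,0]}
  ]
}}

```text
clock: 8.65
position: [540.0, -99.2, -20.3]
ee_rot: [0.984, 0.18, -0.0, -0.0]
ft_force: [-0.3, -0.5, 0.6]
width: 23.7
finger_force: 0.0
```

Emit:
{"fn": "play_rows", "kwargs": {
  "deltas": [
    {"slide": [0,0,0.001],"rot": [0,0,0]},
    {"slide": [0,0,0.002],"rot": [0,0,0]},
    {"slide": [0,0,0.003],"rot": [0,0,0]},
    {"slide": [0,0,0.003],"rot": [0,0,0]}
  ]
}}

```text
clock: 9.15
position: [540.0, -99.2, -23.3]
ee_rot: [0.984, 0.18, -0.0, -0.0]
ft_force: [0.1, -1.0, 0.0]
width: 23.5
finger_force: 0.0
```

Emit:
{"fn": "play_rows", "kwargs": {
  "deltas": [
    {"slide": [0,0,0.001],"rot": [0,0,0]},
    {"slide": [0,0,0.002],"rot": [0,0,0]},
    {"slide": [0,0,0.003],"rot": [0,0,0]},
    {"slide": [0,0,0.003],"rot": [0,0,0]}
  ]
}}

```text
clock: 9.65
position: [540.0, -99.2, -26.3]
ee_rot: [0.984, 0.18, -0.0, -0.0]
ft_force: [-0.3, 0.2, 0.0]
width: 24.1
finger_force: 0.0
```

Emit:
{"fn": "play_rows", "kwargs": {
  "deltas": [
    {"slide": [0,0,0.001],"rot": [0,0,0]},
    {"slide": [0,0,0.002],"rot": [0,0,0]},
    {"slide": [0,0,0.002],"rot": [0,0,0]}
  ]
}}

```text
clock: 10.02
position: [540.0, -99.2, -28.3]
ee_rot: [0.984, 0.18, -0.0, -0.0]
ft_force: [-1.0, 0.5, -0.3]
width: 23.8
finger_force: 0.0
```

Emit:
{"fn": "play_rows", "kwargs": {
  "deltas": [
    {"slide": [0,0,0.001],"rot": [0,0,0]},
    {"slide": [0,0,0.002],"rot": [0,0,0]},
    {"slide": [0,0,0.002],"rot": [0,0,0]}
  ]
}}

```text
clock: 10.4
position: [540.0, -99.1, -30.3]
ee_rot: [0.984, 0.18, -0.0, -0.0]
ft_force: [-0.4, 0.7, 0.5]
width: 23.8
finger_force: 0.0
```

Emit:
{"fn": "play_rows", "kwargs": {
  "deltas": [
    {"slide": [0,0,0.001],"rot": [0,0,0]},
    {"slide": [0,0,0.002],"rot": [0,0,0]},
    {"slide": [0,0,0.002],"rot": [0,0,0]}
  ]
}}

```text
clock: 10.78
position: [540.0, -99.2, -32.3]
ee_rot: [0.984, 0.18, -0.0, -0.0]
ft_force: [-0.6, 0.4, 0.7]
width: 24.0
finger_force: 0.0
```

Emit:
{"fn": "play_rows", "kwargs": {
  "deltas": [
    {"slide": [0,0,0.001],"rot": [0,0,0]},
    {"slide": [0,0,0.002],"rot": [0,0,0]},
    {"slide": [0,0,0.002],"rot": [0,0,0]}
  ]
}}

```text
clock: 11.15
position: [540.0, -99.2, -34.3]
ee_rot: [0.984, 0.18, -0.0, -0.0]
ft_force: [0.7, -0.2, 0.2]
width: 24.0
finger_force: 0.0
```

Emit:
{"fn": "play_rows", "kwargs": {
  "deltas": [
    {"slide": [0,0,0.001],"rot": [0,0,0]},
    {"slide": [0,0,0.002],"rot": [0,0,0]},
    {"slide": [0,0,0.002],"rot": [0,0,0]}
  ]
}}

```text
clock: 11.52
position: [540.3, -99.2, -34.9]
ee_rot: [0.984, 0.18, 0.0, 0.0]
ft_force: [-5.6, 1.0, 13.3]
width: 24.1
finger_force: 6.8
```

Run:
```python
from meas import *
s=grab('scene','s8');st=manip.state();p=st['position'];print(p,st['width'],st['ft_force'])
f=lambda im,c:cv2.resize(np.clip(im[int(c[1])-35:int(c[1])+35,int(c[0])-35:int(c[0])+35]*1.5,0,255).astype(np.uint8),(560,560),interpolation=cv2.INTER_CUBIC)
cv2.imwrite('pics/m8.png',f(s,(262,240))[:,:,::-1])
```

```text
[540.25749991 -99.23739594 -34.94159713] 24.08330241692954 [-5.61405845  1.33824567 13.91044971]
```

View pics/m8.png

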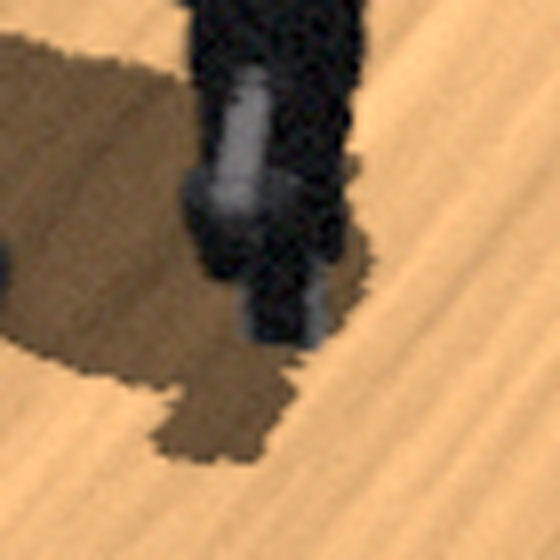

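Contact came at a reported z of -34.6, so real tip height = reported z + 34.6 near shut. Lateral agreement is good. Going back to the dome, which needs TCP z ≈ 21.5 (tip at 56).

Emit:
{"fn": "play_rows", "kwargs": {
  "deltas": [
    {"slide": [0,0,-0.03],"rot": [0,0,0]},
    {"slide": [0,0,-0.07],"rot": [0,0,0]},
    {"slide": [-0.02,0.006,-0.095],"rot": [0,0,0]},
    {"slide": [-0.05,0.015,-0.095],"rot": [0,0,0]},
    {"slide": [-0.08,0.024,-0.095],"rot": [0,0,0]},
    {"slide": [-0.105,0.031,-0.095],"rot": [0,0,0]},
    {"slide": [-0.112,0.033,-0.09],"rot": [0,0,0]},
    {"slide": [-0.112,0.033,-0.085],"rot": [0,0,0]}
  ],
  "claw": 0.35
}}

```text
clock: 12.58
position: [447.3, -169.6, 48.6]
ee_rot: [0.984, 0.18, 0.0, 0.0]
ft_force: [0.5, -0.1, -0.2]
width: 55.7
finger_force: 0.0
```

Emit:
{"fn": "play_rows", "kwargs": {
  "deltas": [
    {"slide": [0,0,0.007],"rot": [0,0,0]},
    {"slide": [0,0,0.014],"rot": [0,0,0]},
    {"slide": [0,0,0.02],"rot": [0,0,0]},
    {"slide": [0,0,0.024],"rot": [0,0,0]},
    {"slide": [0,0,0.024],"rot": [0,0,0]},
    {"slide": [0,0,0.024],"rot": [0,0,0]}
  ]
}}

```text
clock: 13.32
position: [447.2, -169.8, 25.0]
ee_rot: [0.984, 0.18, 0.0, 0.0]
ft_force: [0.3, -0.3, -0.1]
width: 55.7
finger_force: 0.0
```

Run:
```python
from meas import *
st=manip.state();print(st['position'],st['width'],st['ft_force'],delta([446.8,-169.5,21.5]))
```

```text
[ 447.22627017 -169.77297405   25.00220047] 55.71521751850198 [ 0.25921523 -0.31755286 -0.14944505] [-0.00030313 -0.00040674  0.00350204]
```

Emit:
{"fn": "play_rows", "kwargs": {
  "deltas": [
    {"slide": [0,0,0.002],"rot": [0,0,0]},
    {"slide": [0,0,0.0035],"rot": [0,0,0]},
    {"slide": [0,0,0.0035],"rot": [0,0,0]}
  ]
}}

```text
clock: 13.7
position: [446.9, -169.7, 21.2]
ee_rot: [0.984, 0.18, -0.0, -0.0]
ft_force: [-0.5, -0.3, 0.6]
width: 55.7
finger_force: 0.0
```

Emit:
{"fn": "play_rows", "kwargs": {
  "deltas": [
    {"slide": [0,0,0],"rot": [0,0,0]},
    {"slide": [0,0,0],"rot": [0,0,0]},
    {"slide": [0,0,0],"rot": [0,0,0]},
    {"slide": [0,0,0],"rot": [0,0,0]},
    {"slide": [0,0,0],"rot": [0,0,0]}
  ],
  "claw": 0.8
}}

```text
clock: 14.32
position: [447.3, -169.8, 21.7]
ee_rot: [0.984, 0.18, 0.0, 0.0]
ft_force: [-1.8, 1.0, 6.2]
width: 24.3
finger_force: 58.7
```

Emit:
{"fn": "play_rows", "kwargs": {
  "deltas": [
    {"slide": [0,0,-0.003],"rot": [0,0,0]},
    {"slide": [0,0,-0.008],"rot": [0,0,0]},
    {"slide": [0,0,-0.015],"rot": [0,0,0]},
    {"slide": [0,0,-0.022],"rot": [0,0,0]},
    {"slide": [0,0,-0.025],"rot": [0,0,0]},
    {"slide": [0,0,-0.025],"rot": [0,0,0]}
  ]
}}

```text
clock: 15.08
position: [447.2, -169.8, 46.6]
ee_rot: [0.984, 0.18, 0.0, 0.0]
ft_force: [-0.0, 0.2, -0.4]
width: 24.2
finger_force: 58.9
```

Run:
```python
from meas import *
s=grab('scene','s9');t=grab('top','t9');st=manip.state();p=st['position'];print(p,st['width'],st['ft_force'])
f=lambda im,c:cv2.resize(np.clip(im[int(c[1])-35:int(c[1])+35,int(c[0])-35:int(c[0])+35]*1.7,0,255).astype(np.uint8),(400,400),interpolation=cv2.INTER_CUBIC)
cv2.imwrite('pics/m9.png',np.hstack([f(s,(203,215)),f(t,(350,262))])[:,:,::-1])
```

```text
[ 446.90587854 -169.68297809   46.17711002] 24.27163351894573 [ 0.31484164  0.92701893 -0.15853708]
```

View pics/m9.png

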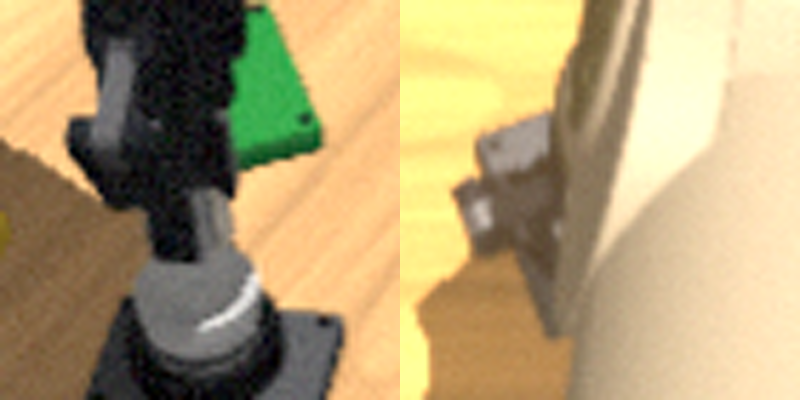

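The dome is off the flange and held: the pale object beside the near finger at crop (212,220), with the flange bare. Next I refine the pedestal from the scene view and compute the move.

Run:
```python
from meas import *
s=cv2.imread('pics/s0.png')[:,:,::-1].copy();t=cv2.imread('pics/t0.png')[:,:,::-1].copy()
print(s[206:236:2,321,2].tolist(),s[218,305:338:2,2].tolist())
for th in (70,85,100):
    q=blob(s,'scene',(321,219),17,lambda h:(h[...,2]>th)&(h[...,1]<50));print('ped scene',th,q.min(0),q.max(0),circ(ray('scene',q,36)))
for th in (120,150):
    q=blob(t,'top',(277,181),28,lambda h:(h[...,1]<80)&(h[...,2]>th));print('ped top',circ(ray('top',q,36)))
for th in (90,100):
    q=blob(s,'scene',(356,140),40,lambda h:(h[...,2]>th)&(h[...,1]<30));print('pan',cv2.minAreaRect(ray('scene',q,34)[:,:2].astype(np.float32)))
for th in (80,70):
    q=blob(s,'scene',(290,159),22,lambda h:h[...,2]<th);print('tray',circ(ray('scene',q,10)),q.min(0),q.max(0))
    print(np.ptp(ray('scene',q,10),0), ray('scene',q,10).min(0))
print(delta([628.4,-9.8,60]))
```

```text
[74, 66, 143, 138, 137, 134, 139, 135, 136, 132, 64, 54, 31, 22, 51] [68, 70, 69, 133, 134, 134, 137, 134, 139, 135, 132, 132, 132, 134, 80, 71, 73]
ped scene 70 [309.91666667 209.08333333] [332.08333333 225.75      ] (array([627.6, -12.7]), np.float64(48.4))
ped scene 85 [309.91666667 209.08333333] [332.08333333 225.08333333] (array([627.2, -12. ]), np.float64(47.4))
ped scene 100 [309.91666667 209.08333333] [332.08333333 224.75      ] (array([627. , -11.5]), np.float64(46.7))
ped top (array([628.3,  -9.9]), np.float64(48.6))
ped top (array([628.8,  -9.8]), np.float64(47.1))
pan ((591.2928466796875, 295.95477294921875), (109.24478912353516, 107.26416015625), 15.405082702636719)
pan ((591.1534423828125, 296.5522766113281), (107.91275787353516, 106.05152893066406), 15.274252891540527)
tray (array([461.8, 162.3]), np.float64(80.1)) [275.41666667 149.08333333] [305.25 169.75]
[7.84629086e+01 8.33965169e+01 2.27373675e-13] [422.62362289 120.61564182  10.        ]
tray (array([461.9, 162.2]), np.float64(79.0)) [275.58333333 149.41666667] [305.08333333 169.58333333]
[7.73391347e+01 8.22016938e+01 2.27373675e-13] [423.26994212 120.99394958  10.        ]
[ 0.22633814 -0.08528348 -0.01383949]
```

Emit:
{"fn": "play_rows", "kwargs": {
  "deltas": [
    {"slide": [0.015,-0.006,-0.01],"rot": [0,0,0]},
    {"slide": [0.045,-0.017,-0.015],"rot": [0,0,0]},
    {"slide": [0.08,-0.03,-0.015],"rot": [0,0,0]},
    {"slide": [0.12,-0.045,-0.015],"rot": [0,0,0]},
    {"slide": [0.16,-0.06,-0.015],"rot": [0,0,0]},
    {"slide": [0.195,-0.073,-0.015],"rot": [0,0,0]},
    {"slide": [0.217,-0.081,-0.015],"rot": [0,0,0]},
    {"slide": [0.2255,-0.0843,-0.015],"rot": [0,0,0]}
  ]
}}

```text
clock: 16.18
position: [629.2, -8.2, 61.5]
ee_rot: [0.983, 0.181, 0.0, -0.001]
ft_force: [-0.5, 0.4, -0.4]
width: 24.3
finger_force: 58.9
```

Emit:
{"fn": "play_rows", "kwargs": {
  "deltas": [
    {"slide": [0,0,0.005],"rot": [0,0,0]},
    {"slide": [0,0,0.015],"rot": [0,0,0]},
    {"slide": [0,0,0.025],"rot": [0,0,0]},
    {"slide": [0,0,0.035],"rot": [0,0,0]},
    {"slide": [0,0,0.042],"rot": [0,0,0]},
    {"slide": [0,0,0.047],"rot": [0,0,0]},
    {"slide": [0,0,0.047],"rot": [0,0,0]}
  ]
}}

```text
clock: 17.05
position: [627.9, -11.0, 14.0]
ee_rot: [0.984, 0.18, -0.0, -0.0]
ft_force: [0.5, 0.4, 0.1]
width: 24.6
finger_force: 58.9
```

Run:
```python
from meas import *
st=manip.state();print(st['position'],st['width'],st['ft_force'],delta([628,-11,3.5]))
t=grab('top','t10');s=grab('scene','s10')
q=blob(t,'top',(350,262),18,lambda h:(h[...,2]>125)&(h[...,1]<120));print('flange',circ(ray('top',q,54)))
```

```text
[627.88404416 -11.03938546  13.95293167] 24.62942536648711 [0.48842432 0.40966455 0.1487756 ] [1.27489083e-04 7.14059160e-06 1.04528691e-02]
flange (array([ 454.3, -147.7]), np.float64(50.6))
```

Emit:
{"fn": "play_rows", "kwargs": {
  "deltas": [
    {"slide": [0,0,0.003],"rot": [0,0,0]},
    {"slide": [0,0,0.006],"rot": [0,0,0]},
    {"slide": [0,0,0.008],"rot": [0,0,0]},
    {"slide": [0,0,0.008],"rot": [0,0,0]}
  ]
}}

```text
clock: 17.65
position: [627.9, -11.0, 6.1]
ee_rot: [0.984, 0.18, -0.0, -0.0]
ft_force: [-0.1, 0.3, -0.1]
width: 24.4
finger_force: 58.9
```

Emit:
{"fn": "play_rows", "kwargs": {
  "deltas": [
    {"slide": [0,0,0.001],"rot": [0,0,0]},
    {"slide": [0,0,0.001],"rot": [0,0,0]}
  ]
}}

```text
clock: 17.9
position: [628.1, -11.0, 5.3]
ee_rot: [0.984, 0.18, 0.0, -0.0]
ft_force: [-0.2, -0.5, -0.4]
width: 24.4
finger_force: 58.9
```

Emit:
{"fn": "play_rows", "kwargs": {
  "deltas": [
    {"slide": [0,0,0.001],"rot": [0,0,0]},
    {"slide": [0,0,0.001],"rot": [0,0,0]}
  ]
}}

```text
clock: 18.15
position: [628.1, -11.0, 4.2]
ee_rot: [0.984, 0.18, -0.0, -0.0]
ft_force: [0.1, -0.1, -0.8]
width: 24.0
finger_force: 58.9
```

Emit:
{"fn": "play_rows", "kwargs": {
  "deltas": [
    {"slide": [0,0,0.0007],"rot": [0,0,0]},
    {"slide": [0,0,0.0007],"rot": [0,0,0]}
  ]
}}

```text
clock: 18.4
position: [628.2, -11.0, 3.9]
ee_rot: [0.984, 0.18, 0.0, -0.0]
ft_force: [-1.4, 0.0, 2.0]
width: 24.1
finger_force: 59.2
```

Emit:
{"fn": "play_rows", "kwargs": {
  "deltas": [
    {"slide": [0,0,0.0007],"rot": [0,0,0]},
    {"slide": [0,0,0.0007],"rot": [0,0,0]}
  ]
}}

```text
clock: 18.65
position: [628.2, -11.0, 3.8]
ee_rot: [0.984, 0.18, 0.0, 0.0]
ft_force: [-4.2, -0.1, 7.7]
width: 24.2
finger_force: 59.8
```

Emit:
{"fn": "play_rows", "kwargs": {
  "deltas": [
    {"slide": [0,0,0.0007],"rot": [0,0,0]},
    {"slide": [0,0,0.0007],"rot": [0,0,0]}
  ]
}}

```text
clock: 18.9
position: [628.3, -11.1, 3.8]
ee_rot: [0.984, 0.18, 0.0, 0.0]
ft_force: [-6.7, -0.6, 12.8]
width: 24.6
finger_force: 60.4
```

Contact came at 3.9, as predicted. I ease the preload, open and rise.

Emit:
{"fn": "play_rows", "kwargs": {
  "deltas": [
    {"slide": [0,0,-0.0013],"rot": [0,0,0]},
    {"slide": [0,0,-0.0013],"rot": [0,0,0]}
  ]
}}

```text
clock: 19.15
position: [628.3, -11.0, 3.9]
ee_rot: [0.984, 0.18, 0.0, 0.0]
ft_force: [-1.6, -0.8, 5.6]
width: 24.1
finger_force: 59.5
```

Emit:
{"fn": "play_rows", "kwargs": {
  "deltas": [
    {"slide": [0,0,0],"rot": [0,0,0]},
    {"slide": [0,0,0],"rot": [0,0,0]},
    {"slide": [0,0,0],"rot": [0,0,0]},
    {"slide": [0,0,-0.01],"rot": [0,0,0]},
    {"slide": [0,0,-0.025],"rot": [0,0,0]},
    {"slide": [0,0,-0.045],"rot": [0,0,0]},
    {"slide": [0,0,-0.065],"rot": [0,0,0]},
    {"slide": [0,0,-0.075],"rot": [0,0,0]}
  ],
  "claw": 0.3
}}

```text
clock: 20.15
position: [629.2, -11.0, 81.1]
ee_rot: [0.984, 0.18, 0.001, 0.0]
ft_force: [0.2, -0.1, 0.5]
width: 59.9
finger_force: 0.0
```

Run:
```python
from meas import *
st=manip.state();print(st['position'],st['width'],st['ft_force'])
print('to flange',delta([445,-171,60]))
```

```text
[629.1583191  -10.97731708  81.08067801] 59.9102885128424 [ 0.19721961 -0.11311384  0.47091814]
to flange [-0.22893546  0.08445868  0.02052387]
```

Emit:
{"fn": "play_rows", "kwargs": {
  "deltas": [
    {"slide": [-0.006,-0.02,0],"rot": [0,0,0]},
    {"slide": [-0.016,-0.05,0],"rot": [0,0,0]},
    {"slide": [-0.029,-0.09,0],"rot": [0,0,0]},
    {"slide": [-0.042,-0.13,0],"rot": [0,0,0]},
    {"slide": [-0.055,-0.165,0],"rot": [0,0,0]},
    {"slide": [-0.062,-0.188,0],"rot": [0,0,0]},
    {"slide": [-0.064,-0.196,0],"rot": [0,0,0]}
  ],
  "claw": 0.25
}}

```text
clock: 21.02
position: [496.5, 151.7, 78.0]
ee_rot: [0.983, 0.182, -0.001, -0.0]
ft_force: [0.2, -0.2, 0.3]
width: 64.0
finger_force: 0.0
```

Run:
```python
from meas import *
st=manip.state();print(st['position'],st['width'],st['ft_force'])
t=grab('top','t11');s=grab('scene','s11')
q=blob(t,'top',(350,262),18,lambda h:(h[...,2]>125)&(h[...,1]<120));print('flange',circ(ray('top',q,54)))
f=lambda im,c,r=30:cv2.resize(np.clip(im[int(c[1])-r:int(c[1])+r,int(c[0])-r:int(c[0])+r]*1.3,0,255).astype(np.uint8),(300,300),interpolation=cv2.INTER_CUBIC)
cv2.imwrite('pics/m11.png',np.vstack([np.hstack([f(s,(203,235)),f(t,(350,262))]),np.hstack([f(s,(321,218)),f(t,(277,180))])])[:,:,::-1])
```

```text
[496.46082483 151.6890247   77.96961486] 64.00867633765542 [ 0.23100348 -0.22788321  0.26725188]
flange (array([ 445.2, -171.1]), np.float64(45.1))
```

View pics/m11.png

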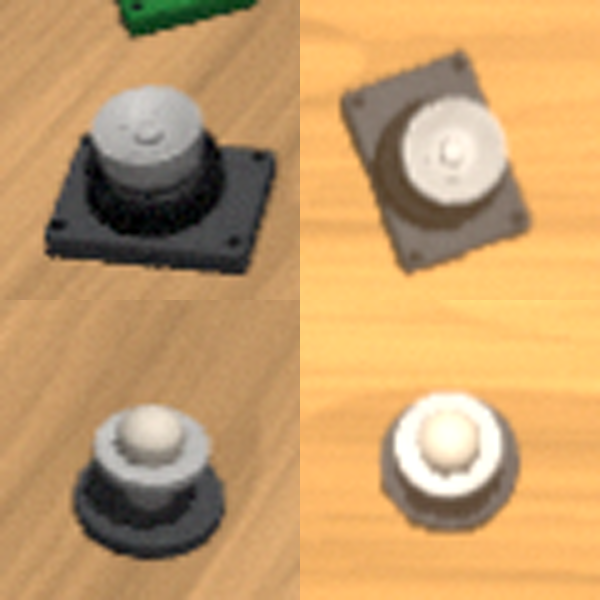

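The dome sits centred on the pedestal, and the flange is undisturbed at (445.2,-171.1). Now the driver, gripped with the tip at z≈41 (TCP z ≈ 4.4).

Emit:
{"fn": "play_rows", "kwargs": {
  "deltas": [
    {"slide": [-0.012,0.02,0],"rot": [0,0,0]},
    {"slide": [-0.034,0.06,0],"rot": [0,0,0]},
    {"slide": [-0.06,0.105,0],"rot": [0,0,0]},
    {"slide": [-0.086,0.15,0],"rot": [0,0,0]},
    {"slide": [-0.112,0.195,0],"rot": [0,0,0]},
    {"slide": [-0.137,0.24,0],"rot": [0,0,0]},
    {"slide": [-0.155,0.27,0],"rot": [0,0,0]},
    {"slide": [-0.1625,0.284,0],"rot": [0,0,0]}
  ]
}}

```text
clock: 22.12
position: [446.5, -176.8, 78.2]
ee_rot: [0.984, 0.177, -0.0, 0.0]
ft_force: [0.6, 0.3, 0.2]
width: 64.1
finger_force: 0.0
```

Emit:
{"fn": "play_rows", "kwargs": {
  "deltas": [
    {"slide": [0,0,0.005],"rot": [0,0,0]},
    {"slide": [0,0,0.015],"rot": [0,0,0]},
    {"slide": [0,0,0.028],"rot": [0,0,0]},
    {"slide": [0,0,0.04],"rot": [0,0,0]},
    {"slide": [0,0,0.047],"rot": [0,0,0]},
    {"slide": [0,0,0.05],"rot": [0,0,0]},
    {"slide": [0,0,0.05],"rot": [0,0,0]},
    {"slide": [0,0,0.05],"rot": [0,0,0]}
  ]
}}

```text
clock: 23.12
position: [447.7, -173.7, 28.9]
ee_rot: [0.984, 0.18, 0.0, 0.0]
ft_force: [0.6, 0.5, -0.6]
width: 64.2
finger_force: 0.0
```

Run:
```python
from meas import *
st=manip.state();print(st['position'],st['width'],st['ft_force'],delta([445,-171.7,4.4]))
s=cv2.imread('pics/s11.png')[:,:,::-1].copy()
for th in (75,90):
    q=blob(s,'scene',(202,228),20,lambda h:(h[...,2]>th)&(h[...,1]<40));print(q.min(0),q.max(0),circ(ray('scene',q,54)))
    a=q[q[:,1]<q[:,1].min()+7];print('upper edge',circ(ray('scene',a,54)))
```

```text
[ 447.73316576 -173.68634297   28.8963017 ] 64.17563716711638 [ 0.6283671   0.47552208 -0.56941454] [-0.00186691 -0.00283651  0.02449395]
[191.58333333 222.41666667] [212.75       238.41666667] (array([ 445.2, -173.4]), np.float64(44.2))
upper edge (array([ 443.5, -172. ]), np.float64(41.3))
[191.58333333 222.41666667] [212.58333333 237.75      ] (array([ 444.2, -172.6]), np.float64(42.7))
upper edge (array([ 443.5, -171.9]), np.float64(41.3))
```

Emit:
{"fn": "play_rows", "kwargs": {
  "deltas": [
    {"slide": [-0.002,-0.0025,0],"rot": [0,0,0]},
    {"slide": [-0.002,-0.0025,0.006],"rot": [0,0,0]},
    {"slide": [-0.002,-0.0025,0.012],"rot": [0,0,0]},
    {"slide": [-0.002,-0.0025,0.018],"rot": [0,0,0]},
    {"slide": [-0.002,-0.0025,0.022],"rot": [0,0,0]},
    {"slide": [-0.002,-0.0025,0.0245],"rot": [0,0,0]},
    {"slide": [-0.002,-0.0025,0.0245],"rot": [0,0,0]}
  ]
}}

```text
clock: 24.0
position: [444.6, -171.8, 3.8]
ee_rot: [0.984, 0.18, -0.0, -0.0]
ft_force: [-0.7, 0.1, 0.4]
width: 63.9
finger_force: 0.0
```

Emit:
{"fn": "play_rows", "kwargs": {
  "deltas": [
    {"slide": [0,0,0],"rot": [0,0,0]},
    {"slide": [0,0,0],"rot": [0,0,0]},
    {"slide": [0,0,0],"rot": [0,0,0]},
    {"slide": [0,0,0],"rot": [0,0,0]},
    {"slide": [0,0,0],"rot": [0,0,0]}
  ],
  "claw": 0.65
}}

```text
clock: 24.62
position: [444.8, -171.9, 4.7]
ee_rot: [0.984, 0.18, 0.0, 0.0]
ft_force: [-1.4, 1.0, 6.1]
width: 41.3
finger_force: 59.8
```

Emit:
{"fn": "play_rows", "kwargs": {
  "deltas": [
    {"slide": [0,0,-0.002],"rot": [0,0,0]},
    {"slide": [0,0,-0.007],"rot": [0,0,0]},
    {"slide": [0,0,-0.015],"rot": [0,0,0]},
    {"slide": [0,0,-0.026],"rot": [0,0,0]},
    {"slide": [0,0,-0.038],"rot": [0,0,0]},
    {"slide": [0,0,-0.046],"rot": [0,0,0]},
    {"slide": [0,0,-0.05],"rot": [0,0,0]},
    {"slide": [0,0,-0.05],"rot": [0,0,0]}
  ]
}}

```text
clock: 25.62
position: [444.8, -171.9, 54.2]
ee_rot: [0.984, 0.18, 0.0, 0.0]
ft_force: [0.1, 0.1, -0.7]
width: 41.0
finger_force: 60.7
```

Emit:
{"fn": "play_rows", "kwargs": {
  "deltas": [
    {"slide": [0.005,-0.012,0],"rot": [0,0,0]},
    {"slide": [0.016,-0.037,0],"rot": [0,0,0]},
    {"slide": [0.03,-0.07,0],"rot": [0,0,0]},
    {"slide": [0.046,-0.107,0],"rot": [0,0,0]},
    {"slide": [0.063,-0.146,0],"rot": [0,0,0]},
    {"slide": [0.08,-0.185,0],"rot": [0,0,0]},
    {"slide": [0.097,-0.224,0],"rot": [0,0,0]},
    {"slide": [0.113,-0.262,0],"rot": [0,0,0]}
  ]
}}

```text
clock: 26.62
position: [456.8, 115.5, 53.8]
ee_rot: [0.984, 0.18, -0.0, -0.0]
ft_force: [-0.1, 0.0, -2.3]
width: 41.2
finger_force: 60.7
```

Emit:
{"fn": "play_rows", "kwargs": {
  "deltas": [
    {"slide": [0.01,-0.025,0],"rot": [0,0,0]},
    {"slide": [0.017,-0.04,0],"rot": [0,0,0]},
    {"slide": [0.021,-0.048,0],"rot": [0,0,0]},
    {"slide": [0.0216,-0.0497,0],"rot": [0,0,0]},
    {"slide": [0.0216,-0.0497,0],"rot": [0,0,0]},
    {"slide": [0.0216,-0.0497,0],"rot": [0,0,0]},
    {"slide": [0.0216,-0.0497,0],"rot": [0,0,0]}
  ]
}}

```text
clock: 27.5
position: [460.4, 166.7, 54.1]
ee_rot: [0.984, 0.179, 0.0, 0.0]
ft_force: [-0.6, -0.3, -1.3]
width: 41.3
finger_force: 60.8
```

Run:
```python
from meas import *
st=manip.state();print(st['position'],st['width'],st['ft_force'],st['finger_force'],delta([460.5,167.3,-20.5]))
```

```text
[460.35005505 166.68882534  54.07541602] 41.25936264624117 [-0.62751358 -0.26605276 -1.30813232] 60.77077388763428 [ 0.00034791 -0.00053107  0.07457537]
```

Emit:
{"fn": "play_rows", "kwargs": {
  "deltas": [
    {"slide": [0.0003,-0.0005,0.006],"rot": [0,0,0]},
    {"slide": [0.0003,-0.0005,0.018],"rot": [0,0,0]},
    {"slide": [0.0003,-0.0005,0.032],"rot": [0,0,0]},
    {"slide": [0.0003,-0.0005,0.046],"rot": [0,0,0]},
    {"slide": [0.0003,-0.0005,0.058],"rot": [0,0,0]},
    {"slide": [0.0003,-0.0005,0.067],"rot": [0,0,0]},
    {"slide": [0.0003,-0.0005,0.072],"rot": [0,0,0]},
    {"slide": [0.0003,-0.0005,0.072],"rot": [0,0,0]}
  ]
}}

```text
clock: 28.5
position: [460.2, 167.9, -18.2]
ee_rot: [0.984, 0.18, -0.0, -0.0]
ft_force: [-0.4, 0.7, -1.7]
width: 41.2
finger_force: 60.8
```

Emit:
{"fn": "play_rows", "kwargs": {
  "deltas": [
    {"slide": [0,0,0.001],"rot": [0,0,0]},
    {"slide": [0,0,0.002],"rot": [0,0,0]},
    {"slide": [0,0,0.002],"rot": [0,0,0]}
  ]
}}

```text
clock: 28.88
position: [460.4, 167.8, -19.8]
ee_rot: [0.984, 0.18, 0.0, -0.0]
ft_force: [0.6, 0.2, -0.8]
width: 41.3
finger_force: 60.8
```

Emit:
{"fn": "play_rows", "kwargs": {
  "deltas": [
    {"slide": [0,0,0.0008],"rot": [0,0,0]},
    {"slide": [0,0,0.0008],"rot": [0,0,0]}
  ]
}}

```text
clock: 29.12
position: [460.3, 167.8, -20.8]
ee_rot: [0.984, 0.18, 0.0, -0.0]
ft_force: [-0.3, 0.5, -1.0]
width: 41.2
finger_force: 60.8
```

Emit:
{"fn": "play_rows", "kwargs": {
  "deltas": [
    {"slide": [0,0,0.0008],"rot": [0,0,0]},
    {"slide": [0,0,0.0008],"rot": [0,0,0]}
  ]
}}

```text
clock: 29.38
position: [460.4, 167.9, -21.3]
ee_rot: [0.984, 0.18, 0.0, 0.0]
ft_force: [-0.9, 0.0, 4.3]
width: 41.3
finger_force: 61.2
```

Contact as predicted. Release, rise and look at both.

Emit:
{"fn": "play_rows", "kwargs": {
  "deltas": [
    {"slide": [0,0,-0.0005],"rot": [0,0,0]},
    {"slide": [0,0,-0.0005],"rot": [0,0,0]},
    {"slide": [0,0,-0.0005],"rot": [0,0,0]},
    {"slide": [0,0,-0.0005],"rot": [0,0,0]},
    {"slide": [0,0,-0.012],"rot": [0,0,0]},
    {"slide": [0,0,-0.035],"rot": [0,0,0]},
    {"slide": [0,0,-0.06],"rot": [0,0,0]},
    {"slide": [0,0,-0.08],"rot": [0,0,0]}
  ],
  "claw": 0.3
}}

```text
clock: 30.38
position: [460.7, 168.1, 60.3]
ee_rot: [0.984, 0.18, 0.001, -0.0]
ft_force: [0.2, -0.5, 0.1]
width: 59.6
finger_force: 0.0
```

Run:
```python
from meas import *
t=grab('top','t12');s=grab('scene','s12');st=manip.state();print(st['position'],st['width'],st['ft_force'],st['ee_rot'])
for th in (40,45,50,55):
  q=blob(t,'top',(347,264),24,lambda h:h[...,2]<th,2);print('grommet top',th,circ(ray('top',q,30)),q.min(0),q.max(0))
for th in (24,30):
  q=blob(s,'scene',(202,238),24,lambda h:h[...,2]<th,2);print('grommet scene',th,circ(ray('scene',q,30)),q.min(0),q.max(0))
f=lambda im,c,r=30:cv2.resize(np.clip(im[int(c[1])-r:int(c[1])+r,int(c[0])-r:int(c[0])+r]*1.8,0,255).astype(np.uint8),(390,390),interpolation=cv2.INTER_CUBIC)
cv2.imwrite('pics/m12.png',np.hstack([f(s,(203,235)),f(t,(350,262))])[:,:,::-1])
```

```text
[462.10057881 168.66007264  61.30438559] 60.101962978640366 [ 0.55488921 -0.30742754 -0.53420897] [ 9.83667265e-01  1.79979780e-01  2.43767284e-03 -2.18714913e-04]Traceback (most recent call last):
  File "<stdin>", line 4, in <module>
  File "meas.py", line 9, in blob
    q=max(cs,key=cv2.contourArea).reshape(-1,2)
      ~~~^^^^^^^^^^^^^^^^^^^^^^^^
ValueError: max() iterable argument is empty
```

Run:
```python
from meas import *
t=cv2.imread('pics/t12.png')[:,:,::-1].copy();s=cv2.imread('pics/s12.png')[:,:,::-1].copy()
print(t[262,325:375:2,0].tolist(),t[240:290:2,348,0].tolist())
f=lambda im,c,r=30:cv2.resize(np.clip(im[int(c[1])-r:int(c[1])+r,int(c[0])-r:int(c[0])+r]*1.8,0,255).astype(np.uint8),(390,390),interpolation=cv2.INTER_CUBIC)
cv2.imwrite('pics/m12.png',np.hstack([f(s,(203,235)),f(t,(350,262))])[:,:,::-1])
for n,im,uv,ths in (('top',t,(347,264),(58,64,70)),('scene',s,(202,238),(20,26,32))):
 for th in ths:
  try: q=blob(im,n,uv,24,lambda h:h[...,2]<th,1);print('grommet',n,th,circ(ray(n,q,30)),q.min(0),q.max(0))
  except ValueError: print(th,'none')
```

```text
[198, 197, 191, 116, 99, 72, 78, 77, 78, 103, 104, 102, 103, 98, 72, 72, 73, 78, 166, 205, 203, 204, 202, 204, 207] [189, 176, 103, 104, 104, 98, 73, 72, 75, 74, 102, 104, 104, 103, 105, 89, 75, 74, 69, 95, 105, 102, 123, 216, 214]
58 none
64 none
grommet top 70 (array([ 435.8, -141. ]), np.float64(4.4)) [334.75       265.58333333] [336.08333333 268.08333333]
grommet scene 20 (array([ 447.5, -177.1]), np.float64(55.2)) [190.25 229.25] [216.91666667 251.75      ]
grommet scene 26 (array([ 446.8, -176.7]), np.float64(60.3)) [190.08333333 228.91666667] [217.08333333 251.91666667]
grommet scene 32 (array([ 446.4, -176.7]), np.float64(61.6)) [189.75 228.75] [217.41666667 252.25      ]
```

View pics/m12.png

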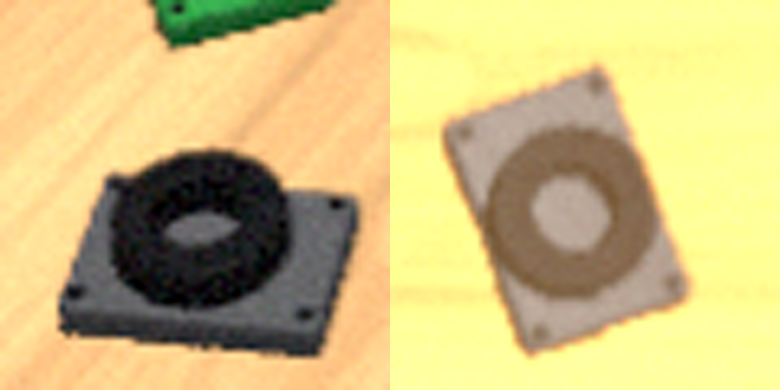

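The grommet lies clean on the plate, at about (350,263) in the top view. The remaining checks are numeric.

Run:
```python
from meas import *
t=cv2.imread('pics/t12.png')[:,:,::-1].copy()
for th in (86,89,92):
  q=blob(t,'top',(350,263),24,lambda h:h[...,2]<th,2);print('grommet',th,circ(ray('top',q,30)),circ(ray('top',q,22)),q.min(0),q.max(0))
for th in (90,100,110):
  q=blob(t,'top',(348,264),28,lambda h:h[...,1]<th);print('plate',cv2.minAreaRect(ray('top',q,14)[:,:2].astype(np.float32)))
print(delta([446,-171.5,40]))
```

```text
grommet 86 (array([ 441.1, -166.3]), np.float64(56.6)) (array([ 441.8, -167.4]), np.float64(57.1)) [333.41666667 251.41666667] [360.41666667 277.58333333]
grommet 89 (array([ 441.1, -166.3]), np.float64(57.4)) (array([ 441.8, -167.4]), np.float64(57.8)) [333.25 251.25] [360.58333333 277.75      ]
grommet 92 (array([ 441.1, -166.3]), np.float64(58.1)) (array([ 441.8, -167.3]), np.float64(58.6)) [333.08333333 250.91666667] [360.75       277.91666667]
plate ((470.332275390625, -157.45077514648438), (26.56572151184082, 58.76026916503906), 24.045167922973633)
plate ((468.88494873046875, -158.24256896972656), (29.078006744384766, 58.88683319091797), 21.412141799926758)
plate ((443.8987121582031, -167.72567749023438), (83.07585144042969, 59.520206451416016), 20.754026412963867)
[-0.13560482  0.31241218  0.02078334]
```

Run:
```python
from meas import *
a=np.linspace(0,2*np.pi,90)
def ext(c): 
    P=np.vstack([np.c_[c[0]+28*np.cos(a),c[1]+28*np.sin(a),0*a+z] for z in(30,14)]);q=proj('scene',P);return q[:,0].min(),q[:,0].max(),q[:,1].min(),q[:,1].max()
for c in [(441,-166.5),(442,-169),(443,-171),(444,-172)]: print(c,np.round(ext(c),1))
s=cv2.imread('pics/s12.png')[:,:,::-1].copy()
for th in (26,32): 
  q=blob(s,'scene',(202,238),24,lambda h:h[...,2]<th,2);print(th,q.min(0),q.max(0))
```

```text
(441, -166.5) [190.1 218.7 226.2 251.6]
(442, -169) [189.8 218.4 227.1 252.6]
(443, -171) [189.6 218.3 227.9 253.5]
(444, -172) [189.7 218.4 228.4 254. ]
26 [190.25       229.08333333] [217.08333333 251.75      ]
32 [190.08333333 228.75      ] [217.25       252.08333333]
```

Emit:
{"fn": "play_rows", "kwargs": {
  "deltas": [
    {"slide": [-0.008,0.018,0],"rot": [0,0,0]},
    {"slide": [-0.026,0.058,0],"rot": [0,0,0]},
    {"slide": [-0.048,0.107,0],"rot": [0,0,0]},
    {"slide": [-0.07,0.156,0],"rot": [0,0,0]},
    {"slide": [-0.092,0.205,0],"rot": [0,0,0]},
    {"slide": [-0.114,0.254,0],"rot": [0,0,0]},
    {"slide": [-0.132,0.293,0],"rot": [0,0,0]},
    {"slide": [-0.1385,0.308,0],"rot": [0,0,0]}
  ],
  "claw": 0.1
}}

```text
clock: 31.48
position: [438.8, -172.0, 58.0]
ee_rot: [0.984, 0.178, -0.0, 0.0]
ft_force: [0.0, -0.1, 0.3]
width: 76.9
finger_force: 0.0
```

Emit:
{"fn": "play_rows", "kwargs": {
  "deltas": [
    {"slide": [0,0,0],"rot": [0,0,0]},
    {"slide": [0,0,0.008],"rot": [0,0,0]},
    {"slide": [0,0,0.02],"rot": [0,0,0]},
    {"slide": [0,0,0.032],"rot": [0,0,0]},
    {"slide": [0,0,0.04],"rot": [0,0,0]},
    {"slide": [0,0,0.045],"rot": [0,0,0]},
    {"slide": [0,0,0.045],"rot": [0,0,0]},
    {"slide": [0,0,0.045],"rot": [0,0,0]}
  ]
}}

```text
clock: 32.48
position: [440.1, -169.4, 13.7]
ee_rot: [0.984, 0.18, 0.0, 0.0]
ft_force: [-1.1, 0.7, -0.6]
width: 76.9
finger_force: 0.0
```

Run:
```python
from meas import *
st=manip.state();print(st['position'],st['width'],st['ft_force'],delta([441.7,-168.3,-21]))
```

```text
[ 440.08303114 -169.37391832   13.69741286] 76.8739877706812 [-1.05776575  0.69546067 -0.59252433] [ 0.00187691 -0.00044301  0.03469812]
```

Emit:
{"fn": "play_rows", "kwargs": {
  "deltas": [
    {"slide": [0.0019,-0.0004,0.006],"rot": [0,0,0]},
    {"slide": [0.0019,-0.0004,0.014],"rot": [0,0,0]},
    {"slide": [0.0019,-0.0004,0.022],"rot": [0,0,0]},
    {"slide": [0.0019,-0.0004,0.03],"rot": [0,0,0]},
    {"slide": [0.0019,-0.0004,0.034],"rot": [0,0,0]},
    {"slide": [0.0019,-0.0004,0.034],"rot": [0,0,0]},
    {"slide": [0.0019,-0.0004,0.034],"rot": [0,0,0]}
  ]
}}

```text
clock: 33.35
position: [441.7, -168.3, -20.4]
ee_rot: [0.984, 0.18, 0.0, 0.0]
ft_force: [-0.6, -0.8, -0.4]
width: 77.1
finger_force: 0.0
```

Emit:
{"fn": "play_rows", "kwargs": {
  "deltas": [
    {"slide": [0,0,0],"rot": [0,0,0]},
    {"slide": [0,0,0],"rot": [0,0,0]},
    {"slide": [0,0,0],"rot": [0,0,0]},
    {"slide": [0,0,0],"rot": [0,0,0]},
    {"slide": [0,0,0],"rot": [0,0,0]}
  ],
  "claw": 0.5
}}

```text
clock: 33.98
position: [441.8, -168.4, -19.5]
ee_rot: [0.984, 0.18, 0.0, 0.0]
ft_force: [-3.2, 2.0, 11.0]
width: 53.3
finger_force: 61.0
```

Emit:
{"fn": "play_rows", "kwargs": {
  "deltas": [
    {"slide": [0,0,-0.002],"rot": [0,0,0]},
    {"slide": [0,0,-0.007],"rot": [0,0,0]},
    {"slide": [0,0,-0.016],"rot": [0,0,0]},
    {"slide": [0,0,-0.028],"rot": [0,0,0]},
    {"slide": [0,0,-0.04],"rot": [0,0,0]},
    {"slide": [0,0,-0.048],"rot": [0,0,0]},
    {"slide": [0,0,-0.053],"rot": [0,0,0]},
    {"slide": [0,0,-0.053],"rot": [0,0,0]}
  ]
}}

```text
clock: 34.98
position: [441.6, -168.3, 32.7]
ee_rot: [0.984, 0.18, 0.0, 0.0]
ft_force: [-0.3, 0.4, 0.1]
width: 53.2
finger_force: 62.8
```

Emit:
{"fn": "play_rows", "kwargs": {
  "deltas": [
    {"slide": [0.007,0.008,0],"rot": [0,0,0]},
    {"slide": [0.022,0.024,0],"rot": [0,0,0]},
    {"slide": [0.043,0.048,0],"rot": [0,0,0]},
    {"slide": [0.068,0.075,0],"rot": [0,0,0]},
    {"slide": [0.093,0.103,0],"rot": [0,0,0]},
    {"slide": [0.116,0.128,0],"rot": [0,0,0]},
    {"slide": [0.132,0.146,0],"rot": [0,0,0]},
    {"slide": [0.1415,0.1565,0],"rot": [0,0,0]}
  ]
}}

```text
clock: 35.98
position: [630.2, -265.3, 31.0]
ee_rot: [0.984, 0.18, -0.0, -0.0]
ft_force: [0.4, 0.1, -1.2]
width: 53.6
finger_force: 62.9
```

Emit:
{"fn": "play_rows", "kwargs": {
  "deltas": [
    {"slide": [0.003,0.0034,0],"rot": [0,0,0]},
    {"slide": [0.003,0.0034,0],"rot": [0,0,0]},
    {"slide": [0.003,0.0034,0],"rot": [0,0,0]},
    {"slide": [0.003,0.0034,0],"rot": [0,0,0]}
  ]
}}

```text
clock: 36.48
position: [633.0, -266.5, 32.7]
ee_rot: [0.984, 0.18, 0.0, 0.0]
ft_force: [-0.6, 0.0, -0.2]
width: 53.1
finger_force: 62.9
```

Run:
```python
from meas import *
st=manip.state();print(st['position'],st['width'],st['ft_force'],st['finger_force'],delta([633.5,-266.7,-27.5]))
s=cv2.imread('pics/s0.png')[:,:,::-1].copy();t=cv2.imread('pics/t0.png')[:,:,::-1].copy()
# plate on the bench, now bare
s=grab('scene','s13');t=grab('top','t13')
for th in (85,100,115):
  q=blob(t,'top',(347,264),28,lambda h:h[...,1]<th);print('plate top',cv2.minAreaRect(ray('top',q,14)[:,:2].astype(np.float32)))
```

```text
[ 632.96265206 -266.45436683   32.66082353] 53.06203513491759 [-0.63728243  0.04247777 -0.24236681] 62.863188944756985 [0.00040764 0.00041586 0.06016091]
plate top ((443.89776611328125, -168.05450439453125), (81.78633880615234, 58.917877197265625), 20.772388458251953)
plate top ((443.87579345703125, -168.06503295898438), (82.784912109375, 59.95610046386719), 20.895809173583984)
plate top ((443.89599609375, -168.06088256835938), (83.85242462158203, 61.03487777709961), 20.843469619750977)
```

Emit:
{"fn": "play_rows", "kwargs": {
  "deltas": [
    {"slide": [0.0004,0.0004,0.003],"rot": [0,0,0]},
    {"slide": [0.0004,0.0004,0.008],"rot": [0,0,0]},
    {"slide": [0.0004,0.0004,0.014],"rot": [0,0,0]},
    {"slide": [0.0004,0.0004,0.02],"rot": [0,0,0]},
    {"slide": [0.0004,0.0004,0.026],"rot": [0,0,0]},
    {"slide": [0.0004,0.0004,0.03],"rot": [0,0,0]},
    {"slide": [0.0004,0.0004,0.03],"rot": [0,0,0]}
  ]
}}

```text
clock: 37.45
position: [633.4, -266.7, 1.9]
ee_rot: [0.984, 0.18, -0.0, -0.0]
ft_force: [0.3, -0.6, -0.4]
width: 53.2
finger_force: 62.9
```

Emit:
{"fn": "play_rows", "kwargs": {
  "deltas": [
    {"slide": [0,0,0.005],"rot": [0,0,0]},
    {"slide": [0,0,0.011],"rot": [0,0,0]},
    {"slide": [0,0,0.017],"rot": [0,0,0]},
    {"slide": [0,0,0.023],"rot": [0,0,0]},
    {"slide": [0,0,0.027],"rot": [0,0,0]},
    {"slide": [0,0,0.027],"rot": [0,0,0]}
  ]
}}

```text
clock: 38.2
position: [633.4, -266.7, -25.1]
ee_rot: [0.984, 0.18, -0.0, -0.0]
ft_force: [0.8, 0.4, -0.4]
width: 53.2
finger_force: 62.9
```

Emit:
{"fn": "play_rows", "kwargs": {
  "deltas": [
    {"slide": [0,0,0.001],"rot": [0,0,0]},
    {"slide": [0,0,0.0018],"rot": [0,0,0]},
    {"slide": [0,0,0.0018],"rot": [0,0,0]}
  ]
}}

```text
clock: 38.58
position: [633.8, -266.8, -26.3]
ee_rot: [0.984, 0.18, 0.0, -0.0]
ft_force: [-0.1, -0.7, -0.4]
width: 53.5
finger_force: 62.9
```

Emit:
{"fn": "play_rows", "kwargs": {
  "deltas": [
    {"slide": [0,0,0.0008],"rot": [0,0,0]},
    {"slide": [0,0,0.0008],"rot": [0,0,0]}
  ]
}}

```text
clock: 38.83
position: [633.7, -266.8, -27.2]
ee_rot: [0.984, 0.18, 0.0, -0.0]
ft_force: [-0.8, -0.3, -0.4]
width: 53.0
finger_force: 62.9
```

Emit:
{"fn": "play_rows", "kwargs": {
  "deltas": [
    {"slide": [0,0,0.0007],"rot": [0,0,0]},
    {"slide": [0,0,0.0007],"rot": [0,0,0]}
  ]
}}

```text
clock: 39.08
position: [633.8, -266.8, -27.3]
ee_rot: [0.984, 0.18, 0.0, 0.0]
ft_force: [-2.6, 0.6, 5.6]
width: 53.5
finger_force: 63.3
```

Emit:
{"fn": "play_rows", "kwargs": {
  "deltas": [
    {"slide": [0,0,0.0007],"rot": [0,0,0]},
    {"slide": [0,0,0.0007],"rot": [0,0,0]}
  ]
}}

```text
clock: 39.33
position: [633.7, -266.8, -27.4]
ee_rot: [0.984, 0.18, 0.0, 0.0]
ft_force: [-4.9, 2.0, 10.0]
width: 53.5
finger_force: 63.9
```

Emit:
{"fn": "play_rows", "kwargs": {
  "deltas": [
    {"slide": [0,0,-0.001],"rot": [0,0,0]},
    {"slide": [0,0,-0.001],"rot": [0,0,0]},
    {"slide": [0,0,-0.001],"rot": [0,0,0]},
    {"slide": [0,0,-0.001],"rot": [0,0,0]},
    {"slide": [0,0,-0.012],"rot": [0,0,0]},
    {"slide": [0,0,-0.035],"rot": [0,0,0]},
    {"slide": [0,0,-0.06],"rot": [0,0,0]},
    {"slide": [0,0,-0.075],"rot": [0,0,0]}
  ],
  "claw": 0.1
}}

```text
clock: 40.33
position: [634.6, -267.1, 48.8]
ee_rot: [0.984, 0.18, 0.001, 0.001]
ft_force: [-1.1, -1.0, -0.1]
width: 76.9
finger_force: 0.0
```

Run:
```python
from meas import *
st=manip.state();print(st['position'],st['width'],st['ee_rot'])
s=grab('scene','s14')
q=blob(s,'scene',(203,240),30,lambda h:(h[...,1]<60)&(h[...,2]<110));print('plate scene',q.min(0),q.max(0),cv2.minAreaRect(ray('scene',q,7)[:,:2].astype(np.float32)))
c,sn=np.cos(np.radians(20.8)),np.sin(np.radians(20.8))
for cx,cy in((443.9,-168.1),(443.9,-170.1),(442.5,-170)):
  P=proj('scene',[[cx+x*c-y*sn,cy+x*sn+y*c,z] for x in(-42,42) for y in(-30,30) for z in(0,14)]);print(cx,cy,P.min(0).round(1),P.max(0).round(1))
print(delta([443.7,-169.2,40]))
```

```text
[ 634.61559929 -267.06676717   48.77283597] 76.90665466716027 [9.83676589e-01 1.79940945e-01 1.11228633e-03 6.23120846e-04]
plate scene [182.25 232.25] [227.41666667 258.91666667] ((442.2993469238281, -170.0192108154297), (84.86549377441406, 67.97611999511719), 20.92498207092285)
443.9 -168.1 [181.7 230.2] [229.6 260.1]
443.9 -170.1 [181.1 230.8] [229.  260.8]
442.5 -170 [180.6 230.6] [228.5 260.5]
[-0.1446128  -0.15976283  0.0095404 ]
```

Emit:
{"fn": "play_rows", "kwargs": {
  "deltas": [
    {"slide": [-0.008,-0.009,0],"rot": [0,0,0]},
    {"slide": [-0.025,-0.028,0],"rot": [0,0,0]},
    {"slide": [-0.048,-0.053,0],"rot": [0,0,0]},
    {"slide": [-0.074,-0.082,0],"rot": [0,0,0]},
    {"slide": [-0.1,-0.111,0],"rot": [0,0,0]},
    {"slide": [-0.123,-0.136,0],"rot": [0,0,0]},
    {"slide": [-0.138,-0.153,0],"rot": [0,0,0]},
    {"slide": [-0.1447,-0.16,0],"rot": [0,0,0]}
  ],
  "claw": 0.0
}}

```text
clock: 41.38
position: [440.7, -168.0, 46.3]
ee_rot: [0.984, 0.18, -0.0, 0.0]
ft_force: [0.3, -0.2, -0.4]
width: 85.5
finger_force: 0.0
```

Emit:
{"fn": "play_rows", "kwargs": {
  "deltas": [
    {"slide": [0,0,0],"rot": [0,0,0]},
    {"slide": [0,0,0.008],"rot": [0,0,0]},
    {"slide": [0,0,0.02],"rot": [0,0,0]},
    {"slide": [0,0,0.034],"rot": [0,0,0]},
    {"slide": [0,0,0.048],"rot": [0,0,0]},
    {"slide": [0,0,0.056],"rot": [0,0,0]},
    {"slide": [0,0,0.06],"rot": [0,0,0]},
    {"slide": [0,0,0.06],"rot": [0,0,0]}
  ]
}}

```text
clock: 42.38
position: [441.8, -168.4, -13.7]
ee_rot: [0.984, 0.18, -0.0, -0.0]
ft_force: [-0.2, 0.2, 0.5]
width: 85.6
finger_force: 0.0
```

Run:
```python
from meas import *
st=manip.state();print(st['position'],st['width'],st['ft_force'],delta([443.5,-169,-35.5]))
```

```text
[ 441.75451823 -168.36413207  -13.68653437] 85.63467865477462 [-0.22160941  0.19617812  0.48914611] [0.00140805 0.00121702 0.02181317]
```

Emit:
{"fn": "play_rows", "kwargs": {
  "deltas": [
    {"slide": [0.0014,0.0012,0.004],"rot": [0,0,0]},
    {"slide": [0.0014,0.0012,0.01],"rot": [0,0,0]},
    {"slide": [0.0014,0.0012,0.016],"rot": [0,0,0]},
    {"slide": [0.0014,0.0012,0.02],"rot": [0,0,0]},
    {"slide": [0.0014,0.0012,0.0215],"rot": [0,0,0]},
    {"slide": [0.0014,0.0012,0.0215],"rot": [0,0,0]}
  ]
}}

```text
clock: 43.12
position: [443.5, -169.0, -35.1]
ee_rot: [0.984, 0.18, -0.0, -0.0]
ft_force: [0.2, -0.9, -0.2]
width: 85.5
finger_force: 0.0
```

Emit:
{"fn": "play_rows", "kwargs": {
  "deltas": [
    {"slide": [0,0,0],"rot": [0,0,0]},
    {"slide": [0,0,0],"rot": [0,0,0]},
    {"slide": [0,0,0],"rot": [0,0,0]},
    {"slide": [0,0,0],"rot": [0,0,0]},
    {"slide": [0,0,0],"rot": [0,0,0]}
  ],
  "claw": 0.45
}}

```text
clock: 43.75
position: [443.8, -169.3, -34.4]
ee_rot: [0.984, 0.18, 0.0, 0.0]
ft_force: [-1.8, -1.0, 6.5]
width: 58.2
finger_force: 64.2
```

Emit:
{"fn": "play_rows", "kwargs": {
  "deltas": [
    {"slide": [0,0,-0.002],"rot": [0,0,0]},
    {"slide": [0,0,-0.007],"rot": [0,0,0]},
    {"slide": [0,0,-0.017],"rot": [0,0,0]},
    {"slide": [0,0,-0.032],"rot": [0,0,0]},
    {"slide": [0,0,-0.05],"rot": [0,0,0]},
    {"slide": [0,0,-0.067],"rot": [0,0,0]},
    {"slide": [0,0,-0.078],"rot": [0,0,0]},
    {"slide": [0,0,-0.082],"rot": [0,0,0]}
  ]
}}

```text
clock: 44.75
position: [444.0, -169.2, 47.9]
ee_rot: [0.984, 0.18, 0.001, 0.0]
ft_force: [-0.0, -0.1, -4.0]
width: 57.9
finger_force: 65.3
```

Emit:
{"fn": "play_rows", "kwargs": {
  "deltas": [
    {"slide": [0.006,-0.008,0],"rot": [0,0,0]},
    {"slide": [0.018,-0.023,0],"rot": [0,0,0]},
    {"slide": [0.036,-0.046,0],"rot": [0,0,0]},
    {"slide": [0.057,-0.072,0],"rot": [0,0,0]},
    {"slide": [0.079,-0.1,0],"rot": [0,0,0]},
    {"slide": [0.101,-0.128,0],"rot": [0,0,0]},
    {"slide": [0.124,-0.157,0],"rot": [0,0,0]},
    {"slide": [0.147,-0.186,0],"rot": [0,0,0]}
  ]
}}

```text
clock: 45.75
position: [514.7, 58.9, 46.1]
ee_rot: [0.984, 0.18, -0.001, -0.0]
ft_force: [0.6, 0.2, -3.4]
width: 58.4
finger_force: 65.3
```

Emit:
{"fn": "play_rows", "kwargs": {
  "deltas": [
    {"slide": [0.023,-0.029,0],"rot": [0,0,0.01]},
    {"slide": [0.046,-0.058,0],"rot": [0,0,0.025]},
    {"slide": [0.069,-0.087,0],"rot": [0,0,0.045]},
    {"slide": [0.092,-0.116,0],"rot": [0,0,0.06]},
    {"slide": [0.114,-0.144,0],"rot": [0,0,0.075]},
    {"slide": [0.134,-0.17,0],"rot": [0,0,0.085]},
    {"slide": [0.149,-0.189,0],"rot": [0,0,0.09]},
    {"slide": [0.1568,-0.1987,0],"rot": [0,0,0.094]}
  ]
}}

```text
clock: 46.75
position: [590.1, 300.6, 45.7]
ee_rot: [0.991, 0.135, -0.001, -0.0]
ft_force: [-0.0, -0.2, -4.7]
width: 57.9
finger_force: 65.3
```

Emit:
{"fn": "play_rows", "kwargs": {
  "deltas": [
    {"slide": [0,0,0],"rot": [0,0,0]},
    {"slide": [0,0,0],"rot": [0,0,0]},
    {"slide": [0,0,0],"rot": [0,0,0]},
    {"slide": [0,0,0],"rot": [0,0,0]}
  ]
}}

```text
clock: 47.25
position: [591.7, 297.4, 47.2]
ee_rot: [0.991, 0.133, 0.0, 0.0]
ft_force: [-0.3, -0.4, -3.9]
width: 58.1
finger_force: 65.3
```

Run:
```python
from meas import *
st=manip.state();print(st['position'],st['width'],st['ft_force'],st['finger_force'],delta([591.9,298,-0.4]),R.from_quat(st['ee_rot']).as_matrix()[:2,0], R.from_quat(st['ee_rot']).as_euler('xyz',degrees=True))
t=grab('top','t15');s=grab('scene','s15')
# check grommet on post and stations
g=cv2.cvtColor(t,cv2.COLOR_RGB2HSV)
for th in (80,90,100):
  q=blob(t,'top',(391,180),24,lambda h:h[...,2]<th,2);print('grommet',circ(ray('top',q,22)))
q=blob(t,'top',(389,182),28,lambda h:(h[...,1]<70)|(h[...,2]<90));print('post base',circ(ray('top',q,6)))
```

```text
[591.67366707 297.43041265  47.15019843] 58.080710648014005 [-0.31614388 -0.40002504 -3.94382126] 65.26133179664612 [ 0.00035584 -0.0005032   0.04755015] [0.96463215 0.26359959] [ 1.79983828e+02 -1.52210053e-02  1.52837572e+01]
grommet (array([ 631.8, -264.3]), np.float64(52.7))
grommet (array([ 631.9, -264.2]), np.float64(54.3))
grommet (array([ 631.9, -264.2]), np.float64(55.4))
post base (array([ 636.3, -267.8]), np.float64(55.1))
```

Emit:
{"fn": "play_rows", "kwargs": {
  "deltas": [
    {"slide": [0.0004,-0.0005,0.004],"rot": [0,0,0]},
    {"slide": [0.0004,-0.0005,0.012],"rot": [0,0,0]},
    {"slide": [0.0004,-0.0005,0.022],"rot": [0,0,0]},
    {"slide": [0.0004,-0.0005,0.032],"rot": [0,0,0]},
    {"slide": [0.0004,-0.0005,0.04],"rot": [0,0,0]},
    {"slide": [0.0004,-0.0005,0.044],"rot": [0,0,0]},
    {"slide": [0.0004,-0.0005,0.0445],"rot": [0,0,0]},
    {"slide": [0.0004,-0.0005,0.0445],"rot": [0,0,0]}
  ]
}}

```text
clock: 48.35
position: [591.9, 299.1, 2.8]
ee_rot: [0.991, 0.134, 0.0, -0.0]
ft_force: [0.7, 0.1, -4.6]
width: 58.3
finger_force: 65.2
```

Emit:
{"fn": "play_rows", "kwargs": {
  "deltas": [
    {"slide": [0,0,0.001],"rot": [0,0,0]},
    {"slide": [0,0,0.0015],"rot": [0,0,0]},
    {"slide": [0,0,0.0015],"rot": [0,0,0]}
  ]
}}

```text
clock: 48.72
position: [591.6, 298.9, 1.0]
ee_rot: [0.991, 0.134, 0.0, -0.0]
ft_force: [-0.0, 0.2, -4.4]
width: 58.1
finger_force: 65.2
```

Emit:
{"fn": "play_rows", "kwargs": {
  "deltas": [
    {"slide": [0,0,0.0008],"rot": [0,0,0]},
    {"slide": [0,0,0.0008],"rot": [0,0,0]}
  ]
}}

```text
clock: 48.98
position: [591.6, 298.9, 0.1]
ee_rot: [0.991, 0.134, -0.0, 0.0]
ft_force: [-0.2, 0.1, -5.2]
width: 58.0
finger_force: 65.2
```

Emit:
{"fn": "play_rows", "kwargs": {
  "deltas": [
    {"slide": [0,0,0.0008],"rot": [0,0,0]},
    {"slide": [0,0,0.0008],"rot": [0,0,0]}
  ]
}}

```text
clock: 49.22
position: [591.8, 298.9, -0.1]
ee_rot: [0.991, 0.134, 0.0, -0.0]
ft_force: [-2.5, -1.0, 1.8]
width: 57.9
finger_force: 65.8
```

Emit:
{"fn": "play_rows", "kwargs": {
  "deltas": [
    {"slide": [0,0,0],"rot": [0,0,0]},
    {"slide": [0,0,0],"rot": [0,0,0]},
    {"slide": [0,0,0],"rot": [0,0,0]},
    {"slide": [0,0,0],"rot": [0,0,0]},
    {"slide": [0,0,-0.012],"rot": [0,0,0]},
    {"slide": [0,0,-0.035],"rot": [0,0,0]},
    {"slide": [0,0,-0.065],"rot": [0,0,0]},
    {"slide": [0,0,-0.095],"rot": [0,0,0]}
  ],
  "claw": 0.1
}}

```text
clock: 50.22
position: [591.8, 299.1, 96.2]
ee_rot: [0.991, 0.134, 0.0, -0.0]
ft_force: [-0.1, -0.1, -0.2]
width: 76.5
finger_force: 0.0
```

Emit:
{"fn": "play_rows", "kwargs": {
  "deltas": [
    {"slide": [-0.01,0.03,-0.02],"rot": [0,0,0]},
    {"slide": [-0.03,0.08,-0.03],"rot": [0,0,0]},
    {"slide": [-0.05,0.13,-0.03],"rot": [0,0,0]},
    {"slide": [-0.07,0.18,-0.03],"rot": [0,0,0]},
    {"slide": [-0.09,0.23,-0.03],"rot": [0,0,0]},
    {"slide": [-0.1,0.26,-0.03],"rot": [0,0,0]},
    {"slide": [-0.1,0.27,-0.03],"rot": [0,0,0]},
    {"slide": [-0.1,0.27,-0.03],"rot": [0,0,0]}
  ]
}}

```text
clock: 51.22
position: [567.2, 12.5, 124.9]
ee_rot: [0.991, 0.133, 0.0, -0.0]
ft_force: [0.5, 0.0, -0.9]
width: 77.2
finger_force: 0.0
```

Run:
```python
from meas import *
st=manip.state();print(st['position'],st['width'],st['ft_force'])
t=grab('top','t16');s=grab('scene','s16')
rect=lambda n,q,z:cv2.minAreaRect(ray(n,q,z)[:,:2].astype(np.float32))
for th in (120,130): print('plate top',rect('top',blob(t,'top',(142,192),36,lambda h:(h[...,2]<th)&~((h[...,0]>35)&(h[...,0]<85)),6),48))
print('row',t[192,105:180:3].max(1).tolist()); print('col',t[165:235:3,142].max(1).tolist())
q=blob(t,'top',(195,252),28,lambda h:(h[...,1]<90)&(h[...,2]>110));print('driver top',circ(ray('top',q,28)))
q=blob(t,'top',(195,254),30,lambda h:(h[...,2]<130)|(h[...,1]<90));print('tray top',circ(ray('top',q,10)))
q=blob(t,'top',(277,178),14,lambda h:(h[...,2]>225)|((h[...,1]>35)&(h[...,2]>150)));print('dome?',circ(ray('top',q,44)))
for n,im,uv,z in(('scene',s,(290,155),28),):
  q=blob(im,n,uv,16,lambda h:(h[...,1]<50)&(h[...,2]>70));print('driver scene',circ(ray(n,q,z)),q.min(0),q.max(0))
```

```text
[567.15974379  12.46558047 124.91580509] 77.17297169412916 [ 0.50132214  0.02952854 -0.92218229]
plate top ((589.9666748046875, 297.2014465332031), (87.60214233398438, 62.06680679321289), 14.858448028564453)
plate top ((590.0367431640625, 297.3469543457031), (88.91192626953125, 63.04534912109375), 14.870767593383789)
row [197, 197, 198, 156, 172, 175, 115, 96, 96, 98, 95, 96, 95, 95, 95, 79, 180, 183, 182, 144, 80, 195, 197, 196, 198]
col [214, 175, 122, 89, 97, 98, 95, 98, 97, 95, 94, 95, 97, 95, 86, 130, 177, 97, 107, 108, 108, 99, 84, 161]
driver top (array([461. , 168.8]), np.float64(45.5))
tray top (array([460.1, 168.5]), np.float64(74.5))
dome? (array([627.2,  -5.2]), np.float64(66.0))
driver scene (array([453.3, 159.2]), np.float64(34.6)) [281.25 147.75] [291.08333333 158.08333333]
```

The driver sits within 1 mm of the tray centre, the plate within about 2 mm of the pan centre, and the grommet within about 2 mm of the post. The dome was seen centred. Handing in.

```bash
python3 -c "
from rig import manip
print(manip.hand_in())"
```

```text
the job is handed in; nothing more can be done
None
```

All four parts were taken off top-down and each lowered onto its own station, and the job was handed in at about 51 s; by camera the driver is within 1 mm of centre and the grommet and plate within about 2 mm, while the dome's centring was checked by eye only.

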